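# Tidy the washstand ledge: hang the nail brushes, lean the toothbrushes in the blue cup

## Task

Tidy up the ledge above the sink: hang both nail brushes by their loops on the pegs of the chrome rail, one on each peg, and take every toothbrush out of the chrome holder and lower it, without dropping it, into the deep blue cup, bristles up, so that it leans against the long rim that carries the red strip. The order is free. Leave the bottles, the flask and the aluminium box where they are.

Things in the scene. Friction and masses are not known exactly. Their poses are not given: they have to be found in the camera images.
- cup: deep oblong blue plastic cup fixed to the ledge, open at the top, 64 mm along its x, 150 mm along its y, 100 mm high, walls and floor 4 to 5 mm thick. Origin: centre of its underside. Its two long rims lie at x = +32 and x = -32 mm; one carries the red strip, the other a white one.
- strip_mark (a point): the red strip, 130 x 14 x 22 mm, on the outside of one long rim of the blue cup (on the cup's +x or -x side, it differs from start to start; marking only, cannot be felt). This point is its middle, 38 mm from the cup's middle in x, 91 mm above the ledge. The opposite rim carries a white strip.
- holder: chrome brush holder fixed to the ledge, 210 mm along x, 60 mm along y; top plate 70 to 76 mm above the ledge with five square openings 16 mm wide in a row along x, 42 mm apart (at x = -84, -42, 0, 42, 84 mm). Origin: centre of its underside.
- rail: chrome rail fixed to the ledge: cross bar 12 mm thick along y, 300 mm long, its axis 150 mm above the ledge, on two end posts at y = -145 and +145 mm, with two pegs that stick out along -x (roughly towards the robot) at y = -60 and +60 mm. Origin: on the ledge under the middle of the bar.
- peg_left (a point): left peg of the chrome rail (rail y = +60 mm), fixed: 8 mm round bar that sticks out from the cross bar along this frame's -x, level for 50 mm, then rising 12 mm over the last 10 mm (tip 60 mm out from the cross bar's axis). Point: on the peg's axis, 150 mm above the ledge, 28 mm out from the cross bar's axis, 22 mm short of the bend.
- peg_right (a point): right peg of the chrome rail (rail y = -60 mm), fixed: 8 mm round bar that sticks out from the cross bar along this frame's -x, level for 50 mm, then rising 12 mm over the last 10 mm (tip 60 mm out from the cross bar's axis). Point: on the peg's axis, 150 mm above the ledge, 28 mm out from the cross bar's axis, 22 mm short of the bend.
- scrub_wood_eye (a point): nail brush, brown wooden back 90 (y) x 50 (x) mm, its top 35 mm up, standing on its bristles; on it a stiff white upright loop, 42 mm wide (y), 8 mm thick (x), its top 84 mm up; the loop's opening is 26 mm wide and 40 mm high, seen through along x. Point: centre of the opening, 55 mm above the underside; z up. About 120 g; can be gripped from above across the loop's 42 mm.
- scrub_teal_eye (a point): nail brush, green painted back 90 (y) x 50 (x) mm, its top 35 mm up, standing on its bristles; on it a stiff white upright loop, 42 mm wide (y), 8 mm thick (x), its top 84 mm up; the loop's opening is 26 mm wide and 40 mm high, seen through along x. Point: centre of the opening, 55 mm above the underside; z up. About 120 g; can be gripped from above across the loop's 42 mm.
- brush0_center (a point): green toothbrush (absent in some starts): straight round handle 12 mm in diameter, 200 mm long, 30 g; bristles (not solid) stick out sideways on the uppermost 28 mm. Point: middle of the handle, 100 mm from either end; z runs along it from the foot to the bristle end. Starts nearly upright (within 5 degrees) in an opening of the holder, foot 6 mm above the ledge.
- brush1_center (a point): orange toothbrush (absent in some starts): straight round handle 12 mm in diameter, 200 mm long, 30 g; bristles (not solid) stick out sideways on the uppermost 28 mm. Point: middle of the handle, 100 mm from either end; z runs along it from the foot to the bristle end. Starts nearly upright (within 5 degrees) in an opening of the holder, foot 6 mm above the ledge.
- brush2_center (a point): red toothbrush (absent in some starts): straight round handle 12 mm in diameter, 200 mm long, 30 g; bristles (not solid) stick out sideways on the uppermost 28 mm. Point: middle of the handle, 100 mm from either end; z runs along it from the foot to the bristle end. Starts nearly upright (within 5 degrees) in an opening of the holder, foot 6 mm above the ledge.
- brush3_center (a point): yellow toothbrush (absent in some starts): straight round handle 12 mm in diameter, 200 mm long, 30 g; bristles (not solid) stick out sideways on the uppermost 28 mm. Point: middle of the handle, 100 mm from either end; z runs along it from the foot to the bristle end. Starts nearly upright (within 5 degrees) in an opening of the holder, foot 6 mm above the ledge.
- brush4_center (a point): black toothbrush (absent in some starts): straight round handle 12 mm in diameter, 200 mm long, 30 g; bristles (not solid) stick out sideways on the uppermost 28 mm. Point: middle of the handle, 100 mm from either end; z runs along it from the foot to the bristle end. Starts nearly upright (within 5 degrees) in an opening of the holder, foot 6 mm above the ledge.
- brush0_top (a point): the bristle end of the green toothbrush: point on the handle's axis at its very top, 200 mm from the foot
- brush1_top (a point): the bristle end of the orange toothbrush: point on the handle's axis at its very top, 200 mm from the foot
- brush2_top (a point): the bristle end of the red toothbrush: point on the handle's axis at its very top, 200 mm from the foot
- brush3_top (a point): the bristle end of the yellow toothbrush: point on the handle's axis at its very top, 200 mm from the foot
- brush4_top (a point): the bristle end of the black toothbrush: point on the handle's axis at its very top, 200 mm from the foot
- bottle_a: bystander: white plastic bottle with a blue cap, 56 mm in diameter, 145 mm high, stands free. Origin: centre of its underside.
- bottle_b: bystander: brown glass bottle with a black cap, 54 mm in diameter, 135 mm high, stands free. Origin: centre of its underside.
- tin: bystander: closed aluminium box with a hinged lid, 78 x 113 mm, 46 mm high, stands free. Origin: centre of its underside.
- flask: bystander: green glass aftershave flask with a chrome cap, 60 mm in diameter, 120 mm high, stands free. Origin: centre of its underside.

How it is judged:
At the end, for the whole second after the job is handed in: Nail brushes hung: loop centre within 35 mm of a peg point, tilt < 0.4 rad. Each toothbrush: middle 70-115 mm up, within 72 mm of the cup middle in y, 12 mm or more towards the red side; top end 35 mm or more that way, above 140 mm. All at rest ((distance between scrub_wood_eye and peg_left below 0.035 m or distance between scrub_wood_eye and peg_right below 0.035 m) and angle between each of scrub_wood_eye, scrub_teal_eye's own z axis and vertical below 0.4 rad and linear speed of each of scrub_wood, scrub_teal, brush0, brush1, brush2, brush3, brush4 below 0.05 m/s and (distance between scrub_teal_eye and peg_left below 0.035 m or distance between scrub_teal_eye and peg_right below 0.035 m) and ((x of strip_mark in the frame of cup above 0 m and x of brush0_center in the frame of cup above 0.012 m and x of brush0_top in the frame of cup above 0.035 m) or (x of strip_mark in the frame of cup below 0 m and x of brush0_center in the frame of cup below -0.012 m and x of brush0_top in the frame of cup below -0.035 m)) and y of brush0_center in the frame of cup between -0.072 and 0.072 m and z of brush0_center in the frame of cup between 0.07 and 0.115 m and z of each of brush0_top, brush1_top, brush2_top, brush3_top, brush4_top in the frame of cup above 0.14 m and ((x of strip_mark in the frame of cup above 0 m and x of brush1_center in the frame of cup above 0.012 m and x of brush1_top in the frame of cup above 0.035 m) or (x of strip_mark in the frame of cup below 0 m and x of brush1_center in the frame of cup below -0.012 m and x of brush1_top in the frame of cup below -0.035 m)) and y of brush1_center in the frame of cup between -0.072 and 0.072 m and z of brush1_center in the frame of cup between 0.07 and 0.115 m and ((x of strip_mark in the frame of cup above 0 m and x of brush2_center in the frame of cup above 0.012 m and x of brush2_top in the frame of cup above 0.035 m) or (x of strip_mark in the frame of cup below 0 m and x of brush2_center in the frame of cup below -0.012 m and x of brush2_top in the frame of cup below -0.035 m)) and y of brush2_center in the frame of cup between -0.072 and 0.072 m and z of brush2_center in the frame of cup between 0.07 and 0.115 m and ((x of strip_mark in the frame of cup above 0 m and x of brush3_center in the frame of cup above 0.012 m and x of brush3_top in the frame of cup above 0.035 m) or (x of strip_mark in the frame of cup below 0 m and x of brush3_center in the frame of cup below -0.012 m and x of brush3_top in the frame of cup below -0.035 m)) and y of brush3_center in the frame of cup between -0.072 and 0.072 m and z of brush3_center in the frame of cup between 0.07 and 0.115 m and ((x of strip_mark in the frame of cup above 0 m and x of brush4_center in the frame of cup above 0.012 m and x of brush4_top in the frame of cup above 0.035 m) or (x of strip_mark in the frame of cup below 0 m and x of brush4_center in the frame of cup below -0.012 m and x of brush4_top in the frame of cup below -0.035 m)) and y of brush4_center in the frame of cup between -0.072 and 0.072 m and z of brush4_center in the frame of cup between 0.07 and 0.115 m); the robot touches nothing.
It fails at once if a bottle, the flask or the aluminium box is moved by more than 25 mm or knocked over (distance of any of bottle_a, bottle_b, tin, flask from where it was at the start of the episode above 0.025 m or angle between any of bottle_a, bottle_b, tin, flask's own z axis and vertical above 0.5 rad).
It fails at once if a toothbrush is dropped into the cup (it moves faster than 0.9 m/s with its middle over the cup and lower than 180 mm) ((linear speed of brush0 above 0.9 m/s and horizontal distance between brush0_center and cup below 0.07 m and height (world z) of brush0_center below 0.18 m) or (linear speed of brush1 above 0.9 m/s and horizontal distance between brush1_center and cup below 0.07 m and height (world z) of brush1_center below 0.18 m) or (linear speed of brush2 above 0.9 m/s and horizontal distance between brush2_center and cup below 0.07 m and height (world z) of brush2_center below 0.18 m) or (linear speed of brush3 above 0.9 m/s and horizontal distance between brush3_center and cup below 0.07 m and height (world z) of brush3_center below 0.18 m) or (linear speed of brush4 above 0.9 m/s and horizontal distance between brush4_center and cup below 0.07 m and height (world z) of brush4_center below 0.18 m)).
Of brush0, brush1, brush2, brush3, brush4 only 3 to 5 are there at a start; the rules pass over those that are not, and their reading is None.
At some moment in a run one of scrub_wood, scrub_teal may be knocked a few centimetres aside while the robot is not near it.
It also fails if it takes over 210 s, if anything falls off the work surface, if the arm or the gripper's body presses on something with over 40 N, if the wrist force passes 120 N, or if a joint passes its speed limit or range.

## Robot

A 6-joint arm with a two-finger parallel gripper is mounted at the origin on the work surface. World frame = base frame: x ahead of the robot, y to its left, z up, the work surface at z = 0. Lengths are in m, angles in rad, forces in N, time in s.
With the tool pointing down it reaches from about 0.35 to 0.85 m from the base axis. Payload 8.1 kg.
Tool frame: the origin (TCP) lies at the very end of the fingers, on their centre line; the grasp point (between the pads) lies 19 mm behind it; z points along the fingers, y is the line along which they close (so a half turn about z gives the same grasp; the last joint's range is limited). The gripper opens to 93 mm and grips with 3 to 60 N. Pads are 15 mm wide; open, the fingers measure 128 mm over their backs; the gripper's body (75 mm by 188 mm) begins 65 mm behind the grasp point.
Start: joints at [-1.326, 0.13, 1.488, -0, 1.523, -0.085], TCP at [0.194, -0.568, 0.219] pointing down, gripper open.
Joint ranges: [-2.96, 2.96], [-0.89, 2.26], [0.02, 2.5], [-1.34, 4.48], [0, 2.73], [-2.66, 2.66]. Speed limits (rad/s): [2.39, 2.39, 2.79, 3.14, 3.14, 3.14].

## Interface

Orientations are given as a rotation vector (axis times angle).
In Python, from plant import read_state, eyes, workorder gives the robot as it stands. The module is installed in compiled form; this text tells all that it offers.
- The arm moves only by the tool play_rows, never from a script. Its argument "targets" is one flat list of numbers, 4 for each row, row after row: the shift along the tool's x, y, z in cm, then the turn about the tool's z in degrees. In form: [dx, dy, dz, roll, dx, dy, dz, roll, ...]. A call has 1 to 8 rows; each row is the pose to reach, as a shift and turn from the pose commanded when the call began, along the tool's axes at that moment; what a row does not reach only later rows make up. A row lasts 1/12 s, in which the tool goes at most 41.7 mm and 7.16 degrees, less where a joint would pass 70% of its speed; a pose out of reach is approached as far as the arm can. A call with a gripper value outside its range is refused whole. "grip" is the finger opening in cm, from 0 to 9.3, set as the call begins (left out, the last holds). The fingers move at their own pace and stop on an object; "grip_force" is the grip in N (left out, the last holds). Time passes only in rows, so rows that repeat a pose let the fingers close. It gives the time, the measured TCP pose, the force, the opening and the grip force at its end, in the units of the state.
- read_state(): the state, without advancing time (a new reading comes with each control period).
- eyes.read_camera(name): name is "scene" or "side" or "wrist"; returns a dict with "image" (480x640x3 uint8, red, green, blue), "vfov" (degrees; the focal length in pixels is half the picture's height over the tangent of half this angle, whatever the lens; pixels are square), "cx", "cy" (the principal point, pixels), "cam_to_world" (4x4, takes a point from camera to world coordinates); the wrist camera has in their place "T_tool_cam" (4x4, takes a point from camera to tool coordinates, whose origin is the TCP and whose axes are the flange's). Camera axes: x right, y up, looking along -z (the intrinsics and any distortion apply to the point x, -y, -z); pixel columns grow to the right and rows downward; lengths in m; the calibration is good to about 2 mm. A picture is of the moment at which its call begins: read the wrist's pose just before it. There is no depth.
- workorder.close_job(): hands the job in; it is judged then, once.
The state is a dict: "t": time; "q": joint angles; "dq": joint speeds; "joint_torque": joint torques, N m; "tool_pos": TCP position; "orientation": TCP orientation; "force": force on the tool from outside, world axes, zero at the start; "wrist_torque": the same for the moment, N m; "opening": finger opening in m; "gripper_force": force on a finger pad.
Only numpy, scipy, OpenCV 4.12 (cv2) and the standard library are available. Lean on these libraries where they do the work, as an engineer would, in place of code of your own. Each camera call takes 0.05 s, during which the arm holds its last target. There are 200 camera calls.

## Working session

There is one attempt and no reset: what is moved stays moved. The work goes in short steps, Python scripts to look and compute and a tool call to move; the robot and the scene stay as the last step left them, time stands still between calls to the robot, and variables do not carry over. Pictures are saved under pics/ and viewed, at most 14 in all, crops included, and the job is handed in when it is done.

Besides the shell and the picture viewer there is one more tool, called after "Emit:" as name(argument=value, ...) on one line, values as JSON. play_rows: Moves the arm, as the interface text tells. Its arguments: {"type":"object","properties":{"targets":{"type":"array"},"grip":{"type":"number"},"grip_force":{"type":"number"}},"required":["targets"]}

```bash
mkdir -p pics; python3 - <<'E'
from plant import read_state, eyes
import cv2,numpy as np
np.set_printoptions(precision=4,suppress=True)
print(read_state())
for n in ["scene","side","wrist"]:
    c=eyes.read_camera(n)
    cv2.imwrite(f"pics/{n}0.png",c["image"][:,:,::-1])
    print(n,{k:v for k,v in c.items() if k!="image"})
E
```

```text
{'t': 0.0, 'q': array([-1.3264,  0.1312,  1.4892,  0.    ,  1.523 , -0.0854]), 'dq': array([0.0003, 0.0007, 0.0009, 0.0019, 0.0005, 0.0008]), 'joint_torque': array([  0.0011, -55.9829, -49.1761,   0.077 ,   0.0352,  -0.0002]), 'tool_pos': array([ 0.1942, -0.5671,  0.2176]), 'orientation': array([-3.0972, -0.5154,  0.0002]), 'force': array([-0.1526,  0.6057, -0.3199]), 'wrist_torque': array([0.0182, 0.0426, 0.0074]), 'gripper_force': 0.0, 'opening': 0.0928101690572693}
scene {'vfov': 57.31786261126029, 'cx': 317.2496453050492, 'cy': 239.48736299129135, 'cam_to_world': array([[ 0.7825, -0.3718,  0.4994,  1.0678],
       [ 0.6226,  0.4565, -0.6356, -0.605 ],
       [ 0.0083,  0.8083,  0.5887,  0.672 ],
       [ 0.    ,  0.    ,  0.    ,  1.    ]])}
side {'vfov': 45.118510229210244, 'cx': 319.90789931051273, 'cy': 241.2857845174109, 'cam_to_world': array([[-0.8132,  0.4036, -0.4193,  0.1305],
       [-0.5819, -0.5471,  0.6018,  0.6594],
       [ 0.0135,  0.7333,  0.6797,  0.9127],
       [ 0.    ,  0.    ,  0.    ,  1.    ]])}
wrist {'vfov': 70.49081582092882, 'cx': 323.0896657030513, 'cy': 241.25621956618207, 'T_tool_cam': array([[ 0.0007,  0.9654,  0.2606,  0.0718],
       [ 1.    , -0.0006, -0.0007, -0.0016],
       [-0.0006,  0.2606, -0.9654, -0.1662],
       [ 0.    ,  0.    ,  0.    ,  1.    ]])}
```

View pics/scene0.png

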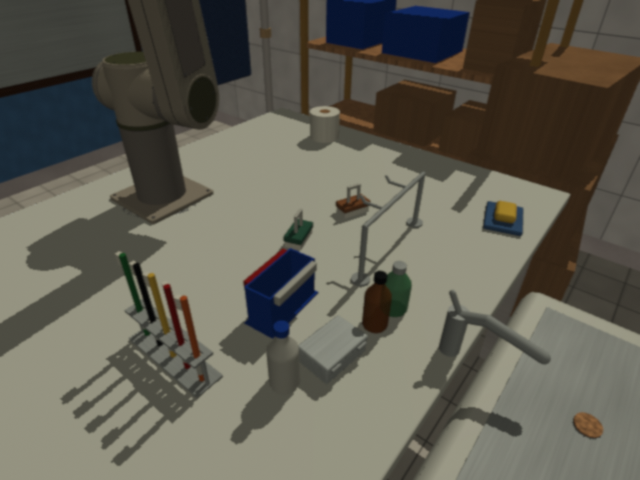

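View pics/side0.png

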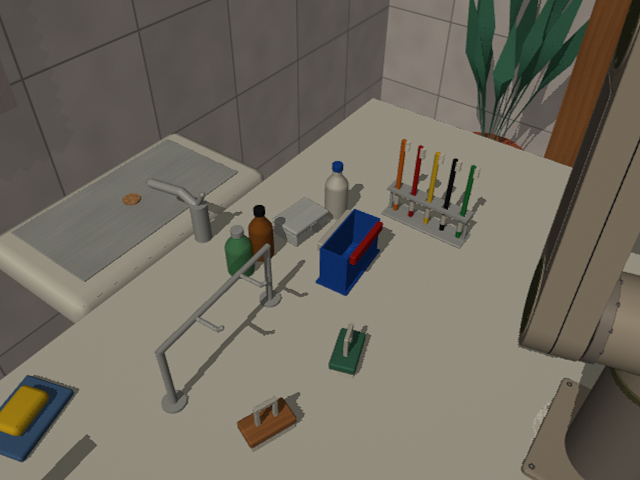

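```bash
python3 - <<'E'
import cv2
a=cv2.imread("pics/scene0.png")[170:400,110:430]; cv2.imwrite("pics/sc1.png",cv2.resize(a,None,fx=2.5,fy=2.5,interpolation=cv2.INTER_CUBIC))
a=cv2.imread("pics/side0.png")[130:450,150:490]; cv2.imwrite("pics/si1.png",cv2.resize(a,(637,600),interpolation=cv2.INTER_CUBIC))
E
```

```text
(no output)
```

View pics/sc1.png

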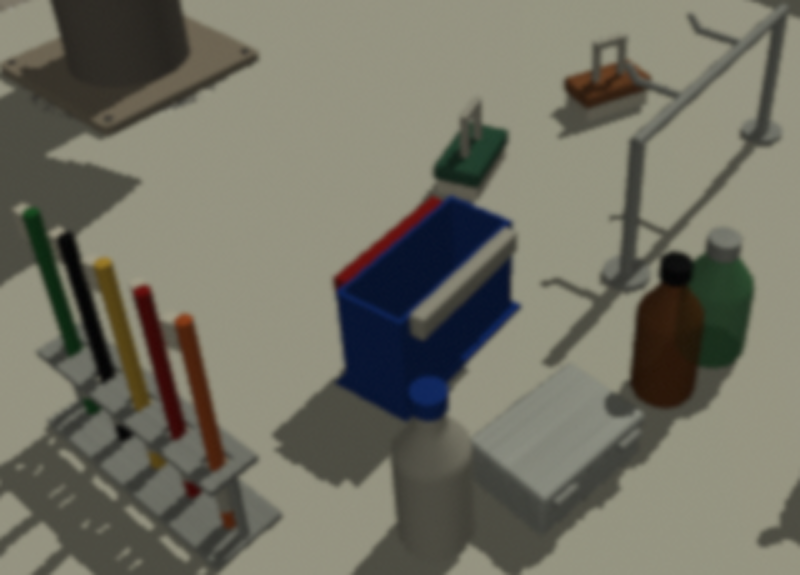

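View pics/si1.png

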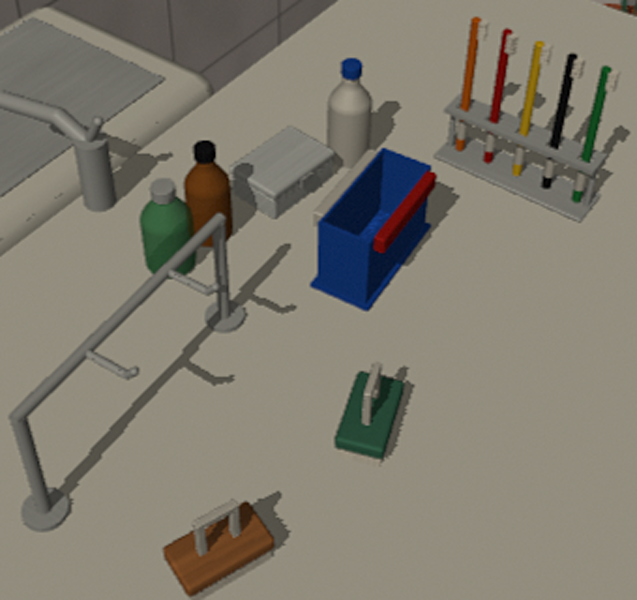

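```bash
cat > h.py <<'E'
import numpy as np
np.set_printoptions(precision=4,suppress=True)
C={'scene':(57.31786261126029,317.2496,239.4874,np.array([[0.7825,-0.3718,0.4994,1.0678],[0.6226,0.4565,-0.6356,-0.605],[0.0083,0.8083,0.5887,0.672]])),
'side':(45.118510229210244,319.9079,241.2858,np.array([[-0.8132,0.4036,-0.4193,0.1305],[-0.5819,-0.5471,0.6018,0.6594],[0.0135,0.7333,0.6797,0.9127]]))}
def ray(n,u,v):
    f,cx,cy,T=C[n]; f=240/np.tan(np.radians(f/2))
    d=T[:,:3]@np.array([(u-cx)/f,-(v-cy)/f,-1]); return T[:,3],d/np.linalg.norm(d)
def sc(x,y): return ray('scene',110+x/2.5,170+y/2.5)
def si(x,y): return ray('side',150+x/1.8735,130+y/1.875)
def atz(r,z): o,d=r; return o+d*(z-o[2])/d[2]
def tri(a,b):
    (o,d),(p,e)=a,b
    s=np.linalg.lstsq(np.c_[d,-e],p-o,rcond=None)[0]; A=o+s[0]*d;B=p+s[1]*e
    return (A+B)/2,np.linalg.norm(A-B)
E
python3 - <<'E'
from h import *
P={'g_top':((30,208),(605,69)),'k_top':((66,234),(572,57)),'y_top':((103,261),(539,43)),'r_top':((143,287),(507,31)),'o_top':((184,317),(476,20)),
'g_pl':((72,350),(587,159)),'k_pl':((107,378),(556,147)),'y_pl':((142,405),(526,133)),'r_pl':((178,434),(495,121)),'o_pl':((217,465),(465,108)),
'rail-':((640,142),(221,218)),'rail+':((783,12),(18,415)),'pegLtip':((690,17),(133,372)),'woodloop':((608,44),(217,513)),'tealloop':((472,110),(372,377)),
'cup1':((440,200),(430,170)),'cup2':((512,225),(320,225)),'cupA':((340,285),(430,170)),'cupB':((412,322),(385,152)),'cupC':((440,200),(371,247)),'cupD':((512,225),(320,225))}
for k,(a,b) in P.items():
    p,e=tri(sc(*a),si(*b)); z={'t':.206,'p':.076}.get(k.split('_')[-1][0]) if '_' in k else None
    print(k,p,round(e,4))
print('wood corners z.035',[atz(si(*c),.035)[:2] for c in [(165,552),(243,503),(273,542)]])
print('teal',[atz(si(*c),.035)[:2] for c in [(361,373),(403,381),(381,452),(336,437)]])
E
```

```text
g_top [ 0.4405 -0.3453  0.207 ] 0.0028
k_top [ 0.4816 -0.3453  0.2057] 0.0014
y_top [ 0.5246 -0.3466  0.2063] 0.0006
r_top [ 0.566  -0.3459  0.2067] 0.0006
o_top [ 0.6073 -0.3461  0.2058] 0.0011
g_pl [ 0.4388 -0.3483  0.0729] 0.0002
k_pl [ 0.4807 -0.3482  0.0707] 0.0021
y_pl [ 0.523  -0.3488  0.0717] 0.0034
r_pl [ 0.5654 -0.3487  0.0712] 0.0014
o_pl [ 0.6088 -0.3491  0.0718] 0.0009
rail- [0.675  0.0564 0.1505] 0.005
rail+ [0.6586 0.3479 0.149 ] 0.0021
pegLtip [0.6022 0.2608 0.1604] 0.0014
woodloop [0.4898 0.2887 0.0778] 0.0007
tealloop [0.463  0.0878 0.0809] 0.0021
cup1 [ 0.5648 -0.117   0.1461] 0.0652
cup2 [ 0.619  -0.0434  0.0952] 0.0024
cupA [ 0.5665 -0.1895  0.1001] 0.0004
cupB [ 0.6312 -0.1849  0.0971] 0.0107
cupC [ 0.5523 -0.0522  0.0941] 0.0069
cupD [ 0.619  -0.0434  0.0952] 0.0024
wood corners z.035 [array([0.5209, 0.3272]), array([0.4958, 0.2478]), array([0.4494, 0.2631])]
teal [array([0.4925, 0.0578]), array([0.4522, 0.0411]), array([0.4234, 0.1261]), array([0.4682, 0.1375])]
```

```bash
cat >> h.py <<'E'
def pose():
    from plant import read_state
    from scipy.spatial.transform import Rotation as R
    s=read_state(); M=R.from_rotvec(s['orientation']).as_matrix()
    return s,np.array(s['tool_pos']),M,np.degrees(np.arctan2(M[1,0],M[0,0]))
def go(*wps):  # waypoints (x,y,z,heading deg) -> rows in cm/deg
    s,p,M,h=pose(); print('t',round(s['t'],2),'p',p,'h',round(h,2),'tilt',M[2,2],'F',s['force'],'open',s['opening'],'q6',s['q'][5])
    for w in wps: print(w,'->',np.round(M.T@(np.array(w[:3])-p)*100,2),round(h-w[3],2))
E
python3 - <<'E'
from h import *
for k,a,b in [('flask',(725,238),(162,183)),('brown',(678,258),(205,150)),('bottle_a',(428,385),(352,66)),
 ('pegR',(628,68),(222,288)),('tin1',(570,365),(334,155)),('woodloopA',(596,44),(197,522)),('woodloopB',(624,42),(237,505))]:
    print(k,*tri(sc(*a),si(*b)))
go((.4395,-.347,.345,0),(.608,-.347,.345,0))
E
```

```text
flask [0.7813 0.0264 0.1207] 0.0011055898670771088
brown [ 0.771  -0.033   0.1336] 0.0026341044256086936
bottle_a [ 0.7197 -0.2531  0.1445] 0.000808681503854956
pegR [0.6068 0.1381 0.1597] 0.005819351416245624
tin1 [ 0.7145 -0.1478  0.0781] 0.0707203708019694
woodloopA [0.487  0.296  0.0747] 0.03058579714887982
woodloopB [0.4932 0.2838 0.083 ] 0.03357626640763026
t 0.15 p [ 0.1942 -0.5672  0.2178] h 18.9 tilt -0.9999989611052515 F [ 0.7306  0.4104 -0.2457] open 0.09286819606487956 q6 -0.08538330940587216
(0.4395, -0.347, 0.345, 0) -> [ 30.34 -12.91 -12.7 ] 18.9
(0.608, -0.347, 0.345, 0) -> [ 46.28  -7.45 -12.7 ] 18.9
```

Emit:
play_rows(targets=[0,0,-12.7,18.9,0,0,-12.7,18.9,0,0,-12.7,18.9,0,0,-12.7,18.9,46.3,-7.5,-12.7,18.9,46.3,-7.5,-12.7,18.9,46.3,-7.5,-12.7,18.9,46.3,-7.5,-12.7,18.9], grip=4.0, grip_force=6)

```text
t: 0.82
tool_pos: [0.3424, -0.4882, 0.3453]
orientation: [-3.141, 0.001, 0.0]
force: [-0.4, -1.0, 0.5]
opening: 0.0443
gripper_force: 0.0
```

```bash
python3 -c "
from h import *
go((.608,-.347,.345,0),(.608,-.347,.141,0))"
```

```text
t 0.82 p [ 0.3424 -0.4882  0.3453] h -0.04 tilt -0.9999999699701005 F [-0.4098 -0.9912  0.5092] open 0.044280908012398076 q6 0.5262627186915971
(0.608, -0.347, 0.345, 0) -> [ 26.55 -14.14   0.03] -0.04
(0.608, -0.347, 0.141, 0) -> [ 26.55 -14.14  20.43] -0.04
```

Emit:
play_rows(targets=[26.6,-14.1,0,0,26.6,-14.1,0,0,26.6,-14.1,0,0,26.6,-14.1,0,0,26.6,-14.1,0,0,26.6,-14.1,0,0,26.6,-14.1,0,0,26.6,-14.1,0,0])

```text
t: 1.48
tool_pos: [0.6118, -0.3435, 0.3434]
orientation: [-3.139, -0.009, 0.001]
force: [-0.2, -0.0, -0.7]
opening: 0.0402
gripper_force: 0.0
```

Emit:
play_rows(targets=[0,0,0,0,0,0,0,0])

```text
t: 1.65
tool_pos: [0.6073, -0.348, 0.3446]
orientation: [-3.141, -0.002, 0.002]
force: [-0.4, 0.3, -0.8]
opening: 0.0399
gripper_force: 0.0
```

```bash
python3 - <<'E'
from h import *
from plant import eyes
import cv2
go((.608,-.347,.345,0),(.608,-.347,.141,0))
s,p,M,h=pose(); c=eyes.read_camera('wrist')
np.save('w1.npy',np.r_[p,M.ravel()]); cv2.imwrite('pics/w1.png',c['image'][:,:,::-1])
E
```

```text
t 1.65 p [ 0.6073 -0.348   0.3446] h 0.08 tilt -0.9999988557755419 F [-0.4151  0.3268 -0.8442] open 0.03993171161666652 q6 0.9760137524941591
(0.608, -0.347, 0.345, 0) -> [ 0.07 -0.1  -0.04] 0.08
(0.608, -0.347, 0.141, 0) -> [ 0.1  -0.1  20.36] 0.08
```

View pics/w1.png

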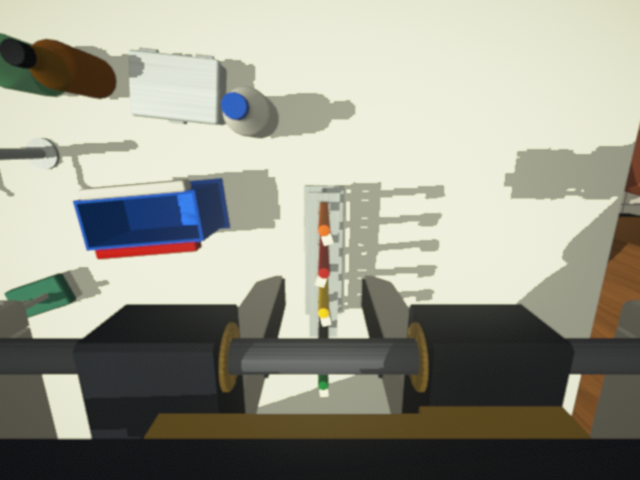

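```bash
cat >> h.py <<'E'
Tc=np.array([[0.0007,0.9654,0.2606,0.0718],[1,-0.0006,-0.0007,-0.0016],[-0.0006,0.2606,-0.9654,-0.1662]])
fw=240/np.tan(np.radians(70.49081582092882/2))
def wproj(P,p,M):
    c=Tc[:,:3].T@(M.T@(np.array(P)-p)-Tc[:,3]); return np.array([323.09+fw*c[0]/-c[2],241.256-fw*c[1]/-c[2]])
def wray(u,v,p,M):
    d=M@Tc[:,:3]@np.array([(u-323.09)/fw,-(v-241.256)/fw,-1]); return p+M@Tc[:,3],d/np.linalg.norm(d)
E
python3 - <<'E'
from h import *
a=np.load('w1.npy');p=a[:3];M=a[3:].reshape(3,3)
print('tcp',wproj(p,p,M))
for n,P in [('o',(.6073,-.346,.206)),('r',(.566,-.346,.2067)),('y',(.5246,-.3466,.206)),('g',(.4405,-.3453,.206)),('a',(.7197,-.2531,.1445))]: print(n,wproj(P,p,M))
for n,u,v in [('o',324,231),('r',323,273),('y',323,314),('g',323,384)]: print(n,atz(wray(u,v,p,M),.206))
for uv in [(77,203),(88,248),(199,238),(186,193)]: print(atz(wray(*uv,p,M),.1))
E
```

```text
tcp [325.8389 290.5555]
o [322.4182 230.0714]
r [322.3492 272.5113]
y [322.8961 311.8009]
g [321.5036 384.7259]
a [230.6398 107.4162]
o [ 0.6064 -0.3474  0.206 ]
r [ 0.5652 -0.3466  0.206 ]
y [ 0.5222 -0.3467  0.206 ]
g [ 0.4414 -0.3469  0.206 ]
[ 0.6154 -0.0474  0.1   ]
[ 0.5584 -0.0506  0.1   ]
[ 0.5717 -0.1916  0.1   ]
[ 0.6278 -0.1812  0.1   ]
```

Emit:
play_rows(targets=[0,-0.1,4,0,0,-0.1,8,0,0,-0.1,12,0,0,-0.1,16,0,0,-0.1,19,0,0,-0.1,20.4,0,0,-0.1,20.4,0,0,-0.1,20.4,0])

```text
t: 2.37
tool_pos: [0.6066, -0.3483, 0.1427]
orientation: [3.141, -0.002, 0.0]
force: [-1.0, -0.2, 0.7]
opening: 0.0402
gripper_force: 0.0
```

Emit:
play_rows(targets=[0,0,0,0,0,0,0,0,0,0,0,0,0,0,0,0,0,0,0,0,0,0,0,0,0,0,0,0,0,0,0,0], grip=0.6)

```text
t: 3.03
tool_pos: [0.6079, -0.3477, 0.1428]
orientation: [3.14, -0.0, 0.002]
force: [-0.4, -1.7, 5.7]
opening: 0.0116
gripper_force: 6.0
```

```bash
python3 -c "
from h import *
go((.608,-.347,.355,0))"
```

```text
t 3.03 p [ 0.6079 -0.3477  0.1428] h -0.0 tilt -0.9999977108867724 F [-0.3862 -1.6897  5.6784] open 0.011593018028547342 q6 0.9782993953304171
(0.608, -0.347, 0.355, 0) -> [  0.04  -0.04 -21.22] -0.0
```

Emit:
play_rows(targets=[0,0,-2,0,0,0,-5,0,0,0,-8,0,0,0,-12,0,0,0,-16,0,0,0,-19,0,0,0,-21.2,0,0,0,-21.2,0])

```text
t: 3.7
tool_pos: [0.6087, -0.3478, 0.3608]
orientation: [3.137, 0.0, 0.012]
force: [1.1, -0.1, 1.0]
opening: 0.0119
gripper_force: 6.0
```

Emit:
play_rows(targets=[-0.1,-4,0,0,-0.4,-9,0,-2,-0.7,-14,0,-4,-1,-19,0,-5.4,-1.2,-24,0,-5.4,-1.3,-27,0,-5.4,-1.3,-28.6,0,-5.4,-1.3,-28.6,0,-5.4])

```text
t: 4.37
tool_pos: [0.5938, -0.0541, 0.3527]
orientation: [-3.134, -0.158, 0.002]
force: [0.1, -0.9, -1.0]
opening: 0.0116
gripper_force: 6.0
```

Emit:
play_rows(targets=[0,0,0,0,0,0,0,0])

```text
t: 4.53
tool_pos: [0.5941, -0.0613, 0.3526]
orientation: [3.138, 0.149, -0.002]
force: [-0.3, -0.4, -0.7]
opening: 0.0123
gripper_force: 6.0
```

```bash
cat >> h.py <<'E'
Cc=np.array([.5925,-.117]); a_=.095; ex=np.array([np.cos(a_),np.sin(a_)]); ey=np.array([-np.sin(a_),np.cos(a_)])
def cup(x,y,z): return (*(Cc+x*ex+y*ey),z,np.degrees(a_))
E
python3 - <<'E'
from h import *
from plant import eyes
import cv2
go(cup(.008,.055,.355),cup(.008,.055,.147),cup(-.044,.055,.138))
im=[eyes.read_camera(n)['image'] for n in ('scene','side')]
a=cv2.resize(im[0][80:380,100:420],(400,375)); b=cv2.resize(im[1][80:380,230:550],(400,375))
cv2.imwrite('pics/c2.png',np.hstack([a,b])[:,:,::-1])
E
```

```text
t 4.53 p [ 0.5941 -0.0613  0.3526] h 5.44 tilt -0.9999988434294473 F [-0.2566 -0.434  -0.7289] open 0.012310004599179185 q6 1.2874278336342169
(np.float64(0.5952467828671414), np.float64(-0.061489143549385054), 0.355, np.float64(5.443099053742821)) -> [ 0.11  0.03 -0.24] -0.0
(np.float64(0.5952467828671414), np.float64(-0.061489143549385054), 0.147, np.float64(5.443099053742821)) -> [ 0.14  0.03 20.56] -0.0
(np.float64(0.5434812564438686), np.float64(-0.06642171631838203), 0.138, np.float64(5.443099053742821)) -> [-5.06  0.03 21.47] -0.0
```

View pics/c2.png

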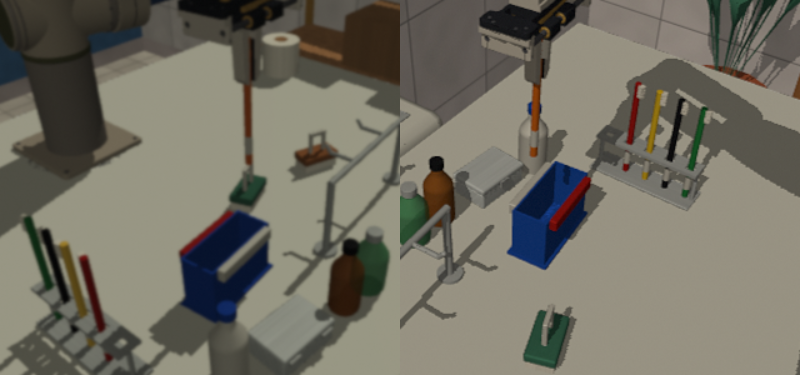

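Emit:
play_rows(targets=[0.1,0,3.5,0,0.1,0,7,0,0.1,0,10.5,0,0.1,0,14,0,0.1,0,17,0,0.1,0,19.5,0,0.1,0,20.5,0,0.1,0,20.5,0])

```text
t: 5.3
tool_pos: [0.5931, -0.062, 0.1449]
orientation: [-3.137, -0.145, 0.01]
force: [-0.4, 0.5, -1.0]
opening: 0.0117
gripper_force: 6.0
```

Emit:
play_rows(targets=[-0.8,0,0,0,-1.6,0,0,0,-2.4,0,0.1,0,-3.2,0,0.2,0,-4,0,0.4,0,-4.7,0,0.6,0,-5.2,0,0.8,0,-5.2,0,0.8,0])

```text
t: 5.97
tool_pos: [0.5424, -0.066, 0.1403]
orientation: [-3.138, -0.148, 0.001]
force: [0.8, -0.2, 0.2]
opening: 0.0115
gripper_force: 6.0
```

```bash
python3 - <<'E'
from h import *
from plant import eyes
import cv2
go(cup(-.044,.055,.138))
im=[eyes.read_camera(n)['image'] for n in ('scene','side')]
a=cv2.resize(im[0][150:350,190:390],(400,400),interpolation=2); b=cv2.resize(im[1][120:320,270:470],(400,400),interpolation=2)
cv2.imwrite('pics/c3.png',np.hstack([a,b])[:,:,::-1])
E
```

```text
t 5.97 p [ 0.5424 -0.066   0.1403] h 5.39 tilt -0.9999997542378541 F [ 0.758  -0.1519  0.2102] open 0.011494979949377484 q6 1.2619498185746
(np.float64(0.5434812564438686), np.float64(-0.06642171631838203), 0.138, np.float64(5.443099053742821)) -> [0.1  0.05 0.23] -0.06
```

View pics/c3.png

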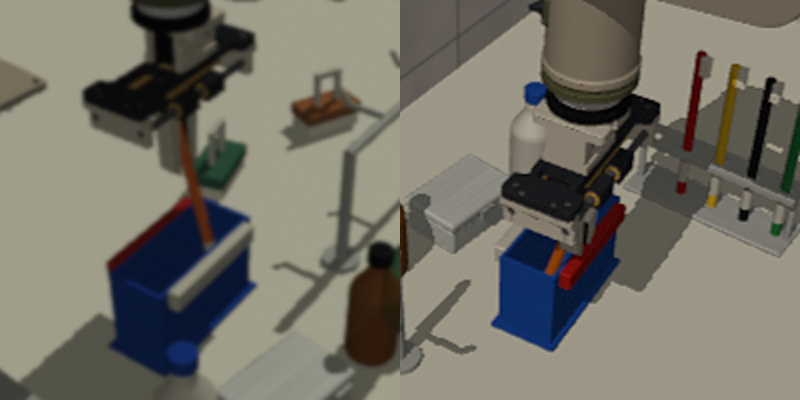

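Emit:
play_rows(targets=[0,0,0.3,0,0,0,0.3,0])

```text
t: 6.23
tool_pos: [0.5434, -0.0659, 0.1368]
orientation: [-3.138, -0.148, 0.002]
force: [0.1, -0.8, -0.4]
opening: 0.012
gripper_force: 6.0
```

Emit:
play_rows(targets=[0,0,0,0,0,0,0,0,0,0,0,0,0,0,0,0], grip=2.6)

```text
t: 6.57
tool_pos: [0.5437, -0.066, 0.1376]
orientation: [-3.138, -0.148, 0.0]
force: [-0.2, -0.8, 0.0]
opening: 0.0255
gripper_force: 0.0
```

Emit:
play_rows(targets=[0,0,-2,0,0,0,-5,0,0,0,-9,0,0,0,-13,0,0,0,-17,0,0,0,-20,0,0,0,-20.5,0,0,0,-20.5,0])

```text
t: 7.23
tool_pos: [0.5449, -0.0663, 0.3462]
orientation: [3.137, 0.148, 0.009]
force: [0.3, -0.1, 0.1]
opening: 0.0256
gripper_force: 0.0
```

```bash
python3 - <<'E'
from h import *
from plant import eyes
import cv2
go((.5658,-.3468,.345,0))
im=[eyes.read_camera(n)['image'] for n in ('scene','side')]
a=cv2.resize(im[0][150:350,190:390],(400,400),interpolation=2); b=cv2.resize(im[1][120:320,270:470],(400,400),interpolation=2)
cv2.imwrite('pics/c4.png',np.hstack([a,b])[:,:,::-1])
E
```

```text
t 7.23 p [ 0.5449 -0.0663  0.3462] h 5.4 tilt -0.9999813188204537 F [ 0.2957 -0.0946  0.1445] open 0.0256025331443928 q6 1.2622083235303914
(0.5658, -0.3468, 0.345, 0) -> [-0.56 28.13  0.17] 5.4
```

View pics/c4.png

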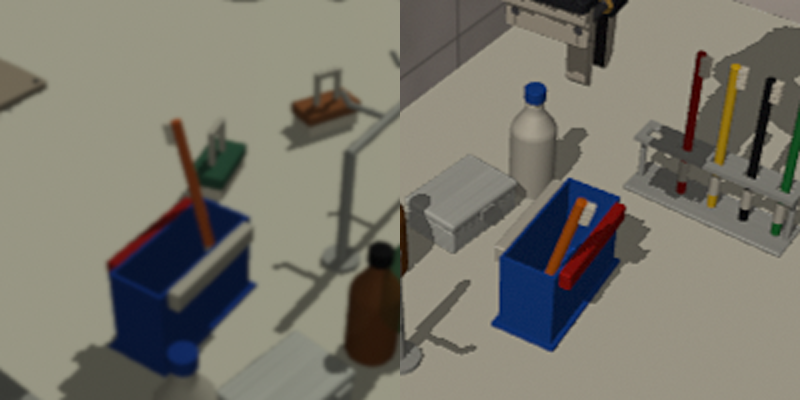

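Emit:
play_rows(targets=[-0.1,4,0,1,-0.2,8,0,2,-0.3,12,0,3,-0.4,16,0,4,-0.5,20,0,5,-0.6,24,0,5.4,-0.6,27,0,5.4,-0.6,28.1,0,5.4], grip=4.0)

```text
t: 8.0
tool_pos: [0.5623, -0.3501, 0.3381]
orientation: [-3.139, 0.006, 0.008]
force: [0.3, -0.4, -0.6]
opening: 0.0401
gripper_force: 0.0
```

Emit:
play_rows(targets=[0,0,0,0,0,0,0,0])

```text
t: 8.17
tool_pos: [0.5636, -0.3457, 0.3403]
orientation: [-3.139, 0.001, 0.004]
force: [0.8, 0.4, -0.1]
opening: 0.0401
gripper_force: 0.0
```

```bash
python3 -c "
from h import *
go((.5657,-.347,.141,0))"
```

```text
t 8.17 p [ 0.5636 -0.3457  0.3403] h -0.04 tilt -0.9999925706018886 F [ 0.8093  0.3854 -0.0515] open 0.040146343229132964 q6 0.943624045470317
(0.5657, -0.347, 0.141, 0) -> [ 0.27  0.18 19.93] -0.04
```

Emit:
play_rows(targets=[0.2,0.1,4,0,0.2,0.1,8,0,0.2,0.1,12,0,0.2,0.1,16,0,0.2,0.1,19,0,0.2,0.1,19.9,0,0.2,0.1,19.9,0,0.2,0.1,19.9,0])

```text
t: 8.83
tool_pos: [0.5668, -0.3462, 0.1451]
orientation: [3.141, 0.002, 0.001]
force: [-0.5, -1.0, 1.6]
opening: 0.0403
gripper_force: 0.0
```

Emit:
play_rows(targets=[0,0,0,0,0,0,0,0,0,0,0,0,0,0,0,0,0,0,0,0,0,0,0,0,0,0,0,0,0,0,0,0], grip=0.6)

```text
t: 9.5
tool_pos: [0.5665, -0.3479, 0.1447]
orientation: [3.14, -0.0, 0.002]
force: [-1.1, 0.2, 5.6]
opening: 0.0119
gripper_force: 6.0
```

Emit:
play_rows(targets=[0,0,-2,0,0,0,-5,0,0,0,-8,0,0,0,-12,0,0,0,-16,0,0,0,-19,0,0,0,-21.2,0,0,0,-21.2,0])

```text
t: 10.17
tool_pos: [0.5673, -0.3481, 0.3625]
orientation: [3.136, -0.0, 0.012]
force: [0.7, -0.1, 1.1]
opening: 0.0119
gripper_force: 6.0
```

Emit:
play_rows(targets=[0.4,-4,0,0,1,-8,0,-2,1.8,-12,0,-4,2.5,-16,0,-5.4,3.2,-20,0,-5.4,3.2,-24,0,-5.4,3.2,-25.6,0,-5.4,3.2,-25.6,0,-5.4])

```text
t: 10.83
tool_pos: [0.5979, -0.0869, 0.3544]
orientation: [-3.136, -0.156, 0.002]
force: [-0.1, -0.0, 0.2]
opening: 0.0119
gripper_force: 6.0
```

Emit:
play_rows(targets=[0,0,0,0,0,0,0,0])

```text
t: 11.0
tool_pos: [0.5978, -0.092, 0.3546]
orientation: [3.138, 0.147, -0.002]
force: [-0.6, 0.4, -0.1]
opening: 0.0116
gripper_force: 6.0
```

```bash
python3 -c "
from h import *
go(cup(.008,.025,.147))"
```

```text
t 11.0 p [ 0.5978 -0.092   0.3546] h 5.38 tilt -0.9999988772225704 F [-0.622   0.4319 -0.1016] open 0.011644067299901629 q6 1.2396390223332145
(np.float64(0.598092497926178), np.float64(-0.09135387033204241), 0.147, np.float64(5.443099053742821)) -> [ 0.07 -0.06 20.76] -0.06
```

Emit:
play_rows(targets=[0.1,0,3.5,0,0.1,0,7,0,0.1,0,10.5,0,0.1,0,14,0,0.1,0,17,0,0.1,0,19.5,0,0.1,0,20.5,0,0.1,0,20.5,0])

```text
t: 11.67
tool_pos: [0.5966, -0.0922, 0.1467]
orientation: [-3.137, -0.145, 0.01]
force: [-0.1, -0.6, -0.4]
opening: 0.0119
gripper_force: 6.0
```

Emit:
play_rows(targets=[-0.8,0,0,0,-1.6,0,0,0,-2.4,0,0.1,0,-3.2,0,0.2,0,-4,0,0.4,0,-4.7,0,0.7,0,-5.2,0,1,0,-5.2,0,1.1,0])

```text
t: 12.33
tool_pos: [0.5461, -0.0961, 0.1392]
orientation: [-3.138, -0.148, 0.001]
force: [1.2, -0.4, -0.2]
opening: 0.0118
gripper_force: 6.0
```

Emit:
play_rows(targets=[0,0,0,0,0,0,0,0,0,0,0,0,0,0,0,0], grip=1.9)

```text
t: 12.67
tool_pos: [0.5474, -0.096, 0.1395]
orientation: [-3.138, -0.148, 0.001]
force: [-0.2, -0.3, 0.2]
opening: 0.0193
gripper_force: 0.0
```

Emit:
play_rows(targets=[0,0,-2,0,0,0,-5,0,0,0,-9,0,0,0,-13,0,0,0,-17,0,0,0,-20,0,0,0,-20.5,0,0,0,-20.5,0])

```text
t: 13.33
tool_pos: [0.5487, -0.0964, 0.3481]
orientation: [3.136, 0.148, 0.009]
force: [-0.1, 0.5, 0.1]
opening: 0.0193
gripper_force: 0.0
```

```bash
python3 - <<'E'
from h import *
from plant import eyes
import cv2
go((.5235,-.3472,.345,0))
im=[eyes.read_camera(n)['image'] for n in ('scene','side')]
a=cv2.resize(im[0][150:350,190:390],(400,400),interpolation=2); b=cv2.resize(im[1][120:320,270:470],(400,400),interpolation=2)
cv2.imwrite('pics/c5.png',np.hstack([a,b])[:,:,::-1])
E
```

```text
t 13.33 p [ 0.5487 -0.0964  0.3481] h 5.4 tilt -0.9999828620005456 F [-0.0516  0.4857  0.1297] open 0.01926051546124084 q6 1.2105784931383718
(0.5235, -0.3472, 0.345, 0) -> [-4.87 24.73  0.34] 5.4
```

View pics/c5.png

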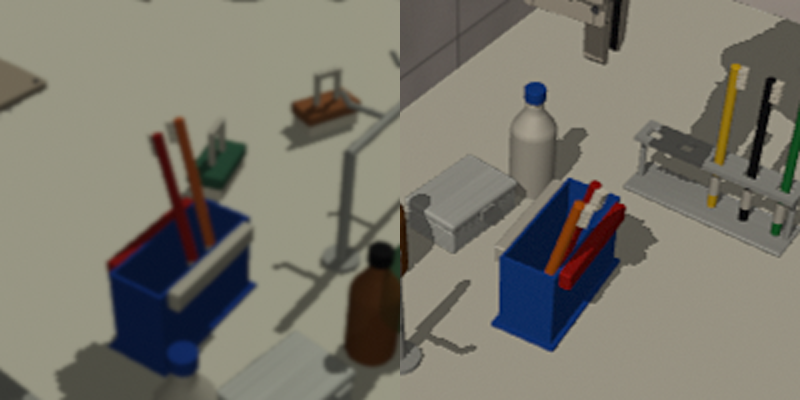

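Emit:
play_rows(targets=[-0.5,4,0,1,-1,8,0,2,-2,12,0,3,-3,16,0,4,-4,20,0,5,-4.9,23,0,5.4,-4.9,24.7,0,5.4,-4.9,24.7,0,5.4], grip=4.0)

```text
t: 14.1
tool_pos: [0.5198, -0.3498, 0.3404]
orientation: [-3.139, 0.007, 0.008]
force: [-0.2, 0.6, 0.5]
opening: 0.0402
gripper_force: 0.0
```

Emit:
play_rows(targets=[0,0,0,0,0,0,0,0])

```text
t: 14.27
tool_pos: [0.5215, -0.3456, 0.3428]
orientation: [-3.139, -0.0, 0.003]
force: [-0.1, 0.7, 0.5]
opening: 0.0401
gripper_force: 0.0
```

```bash
python3 -c "
from h import *
go((.5235,-.3472,.141,0))"
```

```text
t 14.27 p [ 0.5215 -0.3456  0.3428] h 0.02 tilt -0.9999950503577423 F [-0.1476  0.6838  0.5314] open 0.04008524743763306 q6 0.903224888851918
(0.5235, -0.3472, 0.141, 0) -> [ 0.24  0.21 20.18] 0.02
```

Emit:
play_rows(targets=[0.2,0.1,4,0,0.2,0.1,8,0,0.2,0.1,12,0,0.2,0.1,16,0,0.2,0.1,19,0,0.2,0.1,20.4,0,0.2,0.1,20.4,0,0.2,0.1,20.4,0])

```text
t: 14.93
tool_pos: [0.5241, -0.3467, 0.1412]
orientation: [-3.141, -0.002, 0.0]
force: [0.2, 0.1, 0.7]
opening: 0.0396
gripper_force: 0.0
```

Emit:
play_rows(targets=[0,0,0,0,0,0,0,0,0,0,0,0,0,0,0,0,0,0,0,0,0,0,0,0,0,0,0,0,0,0,0,0], grip=0.6)

```text
t: 15.6
tool_pos: [0.5243, -0.3481, 0.1418]
orientation: [3.14, -0.0, 0.002]
force: [-0.9, -0.2, 5.1]
opening: 0.0124
gripper_force: 6.0
```

Emit:
play_rows(targets=[0,0,-2,0,0,0,-5,0,0,0,-8,0,0,0,-12,0,0,0,-16,0,0,0,-19,0,0,0,-21.2,0,0,0,-21.2,0])

```text
t: 16.27
tool_pos: [0.525, -0.3487, 0.3595]
orientation: [3.136, -0.0, 0.011]
force: [0.0, -0.1, 0.5]
opening: 0.0118
gripper_force: 6.0
```

Emit:
play_rows(targets=[1.3,-3.7,0,0,2.6,-7.5,0,-2,3.9,-11.3,0,-4,5.2,-15,0,-5.4,6.5,-19,0,-5.4,7.7,-22.7,0,-5.4,7.7,-22.7,0,-5.4,7.7,-22.7,0,-5.4])

```text
t: 16.93
tool_pos: [0.6009, -0.1183, 0.3512]
orientation: [-3.137, -0.154, 0.003]
force: [-0.5, -1.2, -1.2]
opening: 0.0118
gripper_force: 6.0
```

Emit:
play_rows(targets=[0,0,0,0,0,0,0,0])

```text
t: 17.1
tool_pos: [0.6003, -0.1217, 0.3519]
orientation: [3.138, 0.146, -0.002]
force: [-0.5, -1.3, 0.2]
opening: 0.0119
gripper_force: 6.0
```

```bash
python3 -c "
from h import *
go(cup(.008,-.004,.147))"
```

```text
t 17.1 p [ 0.6003 -0.1217  0.3519] h 5.33 tilt -0.9999993434552505 F [-0.5204 -1.2639  0.2405] open 0.01185291092566189 q6 1.1942390995311325
(np.float64(0.6008433558165802), np.float64(-0.12022310622194453), 0.147, np.float64(5.443099053742821)) -> [ 0.09 -0.15 20.49] -0.12
```

Emit:
play_rows(targets=[0.1,0,3.5,0,0.1,0,7,0,0.1,0,10.5,0,0.1,0,14,0,0.1,0,17,0,0.1,0,19.5,0,0.1,0,20.5,0,0.1,0,20.5,0])

```text
t: 17.77
tool_pos: [0.5992, -0.1214, 0.144]
orientation: [-3.136, -0.145, 0.009]
force: [0.2, -0.3, 0.5]
opening: 0.0119
gripper_force: 6.0
```

Emit:
play_rows(targets=[-0.8,0,0,0,-1.6,0,0,0,-2.4,0,0.1,0,-3.2,0,0.2,0,-4,0,0.4,0,-4.7,0,0.7,0,-5.3,0,1,0,-5.3,0,1.1,0])

```text
t: 18.43
tool_pos: [0.5477, -0.1255, 0.1361]
orientation: [-3.138, -0.148, 0.001]
force: [-0.3, 0.0, 1.0]
opening: 0.0118
gripper_force: 6.0
```

Emit:
play_rows(targets=[0,0,0,0,0,0,0,0,0,0,0,0,0,0,0,0], grip=1.9)

```text
t: 18.77
tool_pos: [0.5491, -0.1254, 0.1365]
orientation: [-3.138, -0.148, 0.001]
force: [-0.5, -0.7, 0.3]
opening: 0.0186
gripper_force: 0.0
```

Emit:
play_rows(targets=[0,0,-2,0,0,0,-5,0,0,0,-9,0,0,0,-13,0,0,0,-17,0,0,0,-20,0,0,0,-20.5,0,0,0,-20.5,0])

```text
t: 19.43
tool_pos: [0.5504, -0.1259, 0.3451]
orientation: [3.136, 0.148, 0.009]
force: [0.4, 0.1, 0.4]
opening: 0.0191
gripper_force: 0.0
```

```bash
python3 - <<'E'
from h import *
go((.4812,-.3465,.345,0))
E
```

```text
t 19.43 p [ 0.5504 -0.1259  0.3451] h 5.4 tilt -0.9999824343777811 F [0.3813 0.1245 0.4061] open 0.019051450632373932 q6 1.1608945515281102
(0.4812, -0.3465, 0.345, 0) -> [-8.97 21.31  0.02] 5.4
```

Emit:
play_rows(targets=[-1.3,3.6,0,1,-2.6,7.2,0,2,-3.9,10.8,0,3,-5.2,14.4,0,4,-7,18,0,5,-8.8,21.5,0,5.4,-8.8,21.5,0,5.4,-8.8,21.5,0,5.4], grip=4.0)

```text
t: 20.1
tool_pos: [0.48, -0.3493, 0.3387]
orientation: [-3.139, 0.006, 0.005]
force: [0.3, 0.3, -0.6]
opening: 0.04
gripper_force: 0.0
```

Emit:
play_rows(targets=[0,0,0,0,0,0,0,0])

```text
t: 20.27
tool_pos: [0.4819, -0.3466, 0.3405]
orientation: [-3.14, -0.002, 0.002]
force: [0.0, -0.3, -0.2]
opening: 0.0401
gripper_force: 0.0
```

```bash
python3 -c "
from h import *
go((.4812,-.3467,.141,0))"
```

```text
t 20.27 p [ 0.4819 -0.3466  0.3405] h 0.07 tilt -0.9999983647868652 F [ 0.0346 -0.3022 -0.1572] open 0.04013543280506726 q6 0.8595827141861162
(0.4812, -0.3467, 0.141, 0) -> [-0.05  0.04 19.95] 0.07
```

Emit:
play_rows(targets=[-0.1,0,4,0,-0.1,0,8,0,-0.1,0,12,0,-0.1,0,16,0,-0.1,0,19,0,-0.1,0,20.1,0,-0.1,0,20.1,0,-0.1,0,20.1,0])

```text
t: 20.93
tool_pos: [0.4813, -0.3473, 0.1417]
orientation: [3.141, 0.002, 0.001]
force: [0.2, -1.4, 0.9]
opening: 0.0395
gripper_force: 0.0
```

Emit:
play_rows(targets=[0,0,0,0,0,0,0,0,0,0,0,0,0,0,0,0,0,0,0,0,0,0,0,0,0,0,0,0,0,0,0,0], grip=0.6)

```text
t: 21.6
tool_pos: [0.4811, -0.3482, 0.1417]
orientation: [3.141, -0.0, 0.002]
force: [-0.7, 0.4, 6.4]
opening: 0.0121
gripper_force: 6.0
```

Emit:
play_rows(targets=[0,0,-2,0,0,0,-5,0,0,0,-8,0,0,0,-12,0,0,0,-16,0,0,0,-19,0,0,0,-21.2,0,0,0,-21.2,0])

```text
t: 22.27
tool_pos: [0.4819, -0.349, 0.3593]
orientation: [3.136, -0.0, 0.011]
force: [0.2, 0.4, 0.5]
opening: 0.0117
gripper_force: 6.0
```

Emit:
play_rows(targets=[2,-3.4,0,0,4,-6.7,0,-2,6,-10,0,-4,8,-13.2,0,-5.4,10,-16.5,0,-5.4,12.2,-19.9,0,-5.4,12.2,-19.9,0,-5.4,12.2,-19.9,0,-5.4])

```text
t: 22.93
tool_pos: [0.6031, -0.1465, 0.3508]
orientation: [-3.137, -0.154, 0.004]
force: [0.1, -0.9, -0.3]
opening: 0.0117
gripper_force: 6.0
```

Emit:
play_rows(targets=[0,0,0,0,0,0,0,0])

```text
t: 23.1
tool_pos: [0.602, -0.1498, 0.3519]
orientation: [3.138, 0.146, -0.002]
force: [-0.8, 0.0, -0.6]
opening: 0.0119
gripper_force: 6.0
```

```bash
python3 - <<'E'
from h import *
from plant import eyes
import cv2
go(cup(.008,-.034,.147))
im=[eyes.read_camera(n)['image'] for n in ('scene','side')]
a=cv2.resize(im[0][130:370,110:430],(560,420),interpolation=2)[:,:400]; b=cv2.resize(im[1][120:320,270:470],(400,400),interpolation=2)
cv2.imwrite('pics/c6.png',np.hstack([a[:400],b])[:,:,::-1])
E
```

```text
t 23.1 p [ 0.602  -0.1498  0.3519] h 5.33 tilt -0.9999993573138503 F [-0.8366  0.017  -0.5761] open 0.011896410132060354 q6 1.1514064188540658
(np.float64(0.603689070875617), np.float64(-0.15008783300460188), 0.147, np.float64(5.443099053742821)) -> [ 0.18  0.04 20.49] -0.11
```

View pics/c6.png

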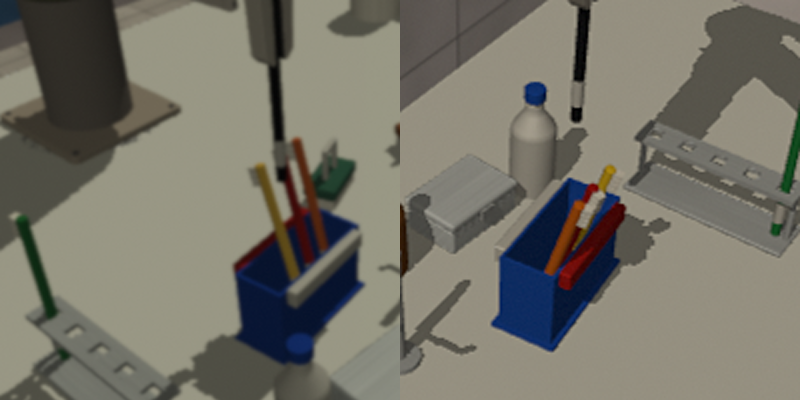

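Emit:
play_rows(targets=[0.2,0,3.5,0,0.2,0,7,0,0.2,0,10.5,0,0.2,0,14,0,0.2,0,17,0,0.2,0,19.5,0,0.2,0,20.5,0,0.2,0,20.5,0])

```text
t: 23.87
tool_pos: [0.6022, -0.1489, 0.1443]
orientation: [-3.136, -0.145, 0.008]
force: [-0.1, 0.7, -0.4]
opening: 0.0116
gripper_force: 6.0
```

Emit:
play_rows(targets=[-0.8,0,0,0,-1.6,0,0,0,-2.4,0,0.1,0,-3.2,0,0.2,0,-4,0,0.4,0,-4.7,0,0.7,0,-5.3,0,1,0,-5.3,0,1.1,0])

```text
t: 24.53
tool_pos: [0.5505, -0.1537, 0.1362]
orientation: [-3.138, -0.147, 0.001]
force: [-0.0, 0.3, -0.3]
opening: 0.0122
gripper_force: 6.0
```

Emit:
play_rows(targets=[0,0,0,0,0,0,0,0,0,0,0,0,0,0,0,0], grip=1.9)

```text
t: 24.87
tool_pos: [0.5519, -0.1536, 0.1365]
orientation: [-3.138, -0.148, 0.001]
force: [0.0, -0.2, -0.6]
opening: 0.0191
gripper_force: 0.0
```

Emit:
play_rows(targets=[0,0,-2,0,0,0,-5,0,0,0,-9,0,0,0,-13,0,0,0,-17,0,0,0,-20,0,0,0,-20.5,0,0,0,-20.5,0])

```text
t: 25.53
tool_pos: [0.5533, -0.154, 0.3452]
orientation: [3.136, 0.148, 0.009]
force: [-0.3, -0.6, -0.4]
opening: 0.0193
gripper_force: 0.0
```

```bash
python3 - <<'E'
from h import *
go((.4399,-.3465,.345,0))
E
```

```text
t 25.53 p [ 0.5533 -0.154   0.3452] h 5.41 tilt -0.9999820059077236 F [-0.3378 -0.6221 -0.4159] open 0.019260839696459954 q6 1.1156272134658622
(0.4399, -0.3465, 0.345, 0) -> [-13.1   18.09  -0.  ] 5.41
```

Emit:
play_rows(targets=[-2,3,0,1,-4,6,0,2,-6.5,9,0,3,-9,12.5,0,4,-11,15.5,0,5,-13,18.3,0,5.4,-13,18.3,0,5.4,-13,18.3,0,5.4], grip=4.0)

```text
t: 26.2
tool_pos: [0.4381, -0.349, 0.339]
orientation: [-3.139, 0.006, 0.004]
force: [-0.6, 1.4, -0.7]
opening: 0.04
gripper_force: 0.0
```

Emit:
play_rows(targets=[0,0,0,0,0,0,0,0])

```text
t: 26.37
tool_pos: [0.4401, -0.3469, 0.3406]
orientation: [-3.14, -0.002, 0.001]
force: [0.5, -0.0, -0.1]
opening: 0.0404
gripper_force: 0.0
```

```bash
python3 -c "
from h import *
go((.4399,-.3465,.141,0))"
```

```text
t 26.37 p [ 0.4401 -0.3469  0.3406] h 0.07 tilt -0.9999985238913094 F [ 0.4928 -0.0393 -0.1428] open 0.04042229347060671 q6 0.8103130177652428
(0.4399, -0.3465, 0.141, 0) -> [-0.   -0.01 19.96] 0.07
```

Emit:
play_rows(targets=[0,0,4,0,0,0,8,0,0,0,12,0,0,0,16,0,0,0,19,0,0,0,20.1,0,0,0,20.1,0,0,0,20.1,0])

```text
t: 27.03
tool_pos: [0.4404, -0.3476, 0.1416]
orientation: [3.141, 0.002, 0.0]
force: [0.3, -0.0, 0.7]
opening: 0.0401
gripper_force: 0.0
```

Emit:
play_rows(targets=[0,0,0,0,0,0,0,0,0,0,0,0,0,0,0,0,0,0,0,0,0,0,0,0,0,0,0,0,0,0,0,0], grip=0.6)

```text
t: 27.7
tool_pos: [0.4401, -0.3484, 0.1416]
orientation: [3.141, -0.0, 0.002]
force: [0.9, 2.2, 6.7]
opening: 0.0118
gripper_force: 6.0
```

Emit:
play_rows(targets=[0,0,-2,0,0,0,-5,0,0,0,-8,0,0,0,-12,0,0,0,-16,0,0,0,-19,0,0,0,-21.2,0,0,0,-21.2,0])

```text
t: 28.37
tool_pos: [0.4408, -0.3494, 0.3592]
orientation: [3.135, -0.0, 0.01]
force: [-0.2, -0.8, 0.2]
opening: 0.0117
gripper_force: 6.0
```

Emit:
play_rows(targets=[2.8,-2.9,0,0,5.6,-5.8,0,-2,8.4,-8.7,0,-4,11.2,-11.6,0,-5.4,14,-14.5,0,-5.4,16.7,-17.2,0,-5.4,16.7,-17.2,0,-5.4,16.7,-17.2,0,-5.4])

```text
t: 29.03
tool_pos: [0.6073, -0.1741, 0.3504]
orientation: [-3.137, -0.153, 0.004]
force: [-0.4, -0.3, 0.5]
opening: 0.0117
gripper_force: 6.0
```

Emit:
play_rows(targets=[0,0,0,0,0,0,0,0])

```text
t: 29.2
tool_pos: [0.6059, -0.1771, 0.3522]
orientation: [3.138, 0.146, -0.001]
force: [-0.2, -1.1, -1.8]
opening: 0.0118
gripper_force: 6.0
```

```bash
python3 - <<'E'
from h import *
go(cup(.008,-.061,.147))
E
```

```text
t 29.2 p [ 0.6059 -0.1771  0.3522] h 5.32 tilt -0.9999996262347971 F [-0.2478 -1.0635 -1.8236] open 0.011752496818509331 q6 1.1125395616156173
(np.float64(0.60625021442875), np.float64(-0.1769660871089935), 0.147, np.float64(5.443099053742821)) -> [ 0.05 -0.01 20.52] -0.12
```

Emit:
play_rows(targets=[0.1,0,3.5,0,0.1,0,7,0,0.1,0,10.5,0,0.1,0,14,0,0.1,0,17,0,0.1,0,19.5,0,0.1,0,20.5,0,0.1,0,20.5,0])

```text
t: 29.87
tool_pos: [0.605, -0.1764, 0.1444]
orientation: [-3.136, -0.145, 0.008]
force: [-0.3, -0.4, 0.2]
opening: 0.0116
gripper_force: 6.0
```

Emit:
play_rows(targets=[-0.8,0,0,0,-1.6,0,0,0,-2.4,0,0.1,0,-3.2,0,0.2,0,-4,0,0.4,0,-4.7,0,0.7,0,-5.3,0,1,0,-5.3,0,1.1,0])

```text
t: 30.53
tool_pos: [0.5536, -0.181, 0.1362]
orientation: [-3.138, -0.147, 0.001]
force: [1.4, -0.7, 0.9]
opening: 0.0117
gripper_force: 6.0
```

Emit:
play_rows(targets=[0,0,0,0,0,0,0,0,0,0,0,0,0,0,0,0], grip=1.9)

```text
t: 30.87
tool_pos: [0.555, -0.1809, 0.1365]
orientation: [-3.138, -0.148, 0.001]
force: [0.9, -0.2, -0.3]
opening: 0.019
gripper_force: 0.0
```

Emit:
play_rows(targets=[0,0,-2,0,0,0,-5,0,0,0,-9,0,0,0,-13,0,0,0,-17,0,0,0,-20,0,0,0,-20.5,0,0,0,-20.5,0])

```text
t: 31.53
tool_pos: [0.5562, -0.1814, 0.3453]
orientation: [3.135, 0.148, 0.008]
force: [-0.1, 0.0, -0.5]
opening: 0.0189
gripper_force: 0.0
```

```bash
python3 - <<'E'
from h import *
from plant import eyes
import cv2
go((.461,.088,.345,17.5))
im=[eyes.read_camera(n)['image'] for n in ('scene','side')]
cv2.imwrite('pics/scene7.png',im[0][:,:,::-1]);cv2.imwrite('pics/side7.png',im[1][:,:,::-1])
a=cv2.resize(im[0][150:310,220:380],(400,400),interpolation=2); b=cv2.resize(im[1][170:450,220:420],(400,560),interpolation=2)
a=np.vstack([a,np.zeros((160,400,3),np.uint8)])
cv2.imwrite('pics/c7.png',np.hstack([a,b])[:,:,::-1])
E
```

```text
t 31.53 p [ 0.5562 -0.1814  0.3453] h 5.41 tilt -0.999981931453541 F [-0.0982  0.0474 -0.4878] open 0.018873093009801233 q6 1.0735488483610176
(0.461, 0.088, 0.345, 17.5) -> [ -6.94 -27.72  -0.09] -12.09
```

View pics/c7.png

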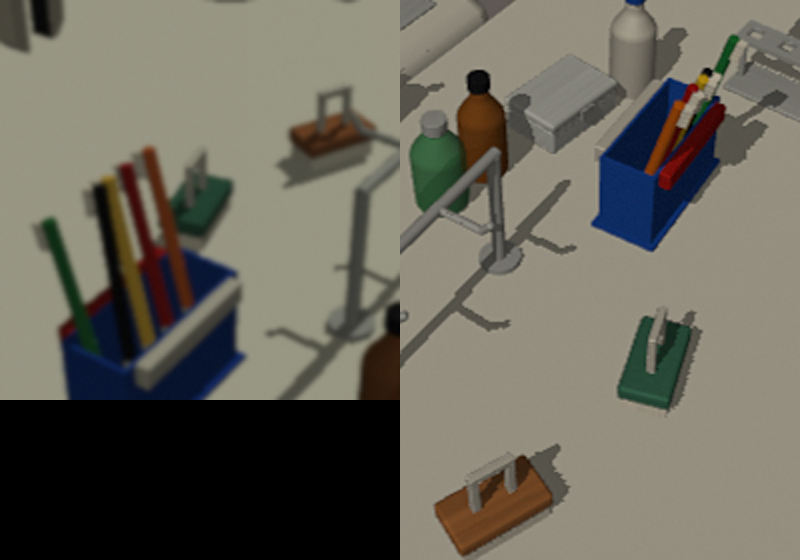

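Emit:
play_rows(targets=[-0.8,-3.5,0,-2,-1.7,-7,0,-4,-2.6,-10.5,0,-6,-3.5,-14,0,-8,-4.4,-17.5,0,-10,-5.3,-21,0,-12.1,-6.1,-24.5,0,-12.1,-6.9,-27.8,0,-12.1], grip=7.0, grip_force=20)

```text
t: 32.3
tool_pos: [0.4582, 0.0909, 0.3388]
orientation: [-3.105, -0.478, 0.007]
force: [0.1, 0.2, -0.4]
opening: 0.0673
gripper_force: 0.0
```

Emit:
play_rows(targets=[0,0,0,0,0,0,0,0,0,0,0,0])

```text
t: 32.55
tool_pos: [0.4596, 0.089, 0.3399]
orientation: [3.105, 0.479, -0.004]
force: [-0.2, -0.2, -0.2]
opening: 0.0699
gripper_force: 0.0
```

```bash
python3 - <<'E'
from h import *
from plant import eyes
import cv2
go((.461,.089,.055,17.5))
s,p,M,h=pose(); im=eyes.read_camera('wrist')['image']
np.save('w2.npy',np.r_[p,M.ravel()]); cv2.imwrite('pics/w2.png',im[:,:,::-1])
print(wproj((.461,.089,.084),p,M))
E
```

```text
t 32.55 p [0.4596 0.089  0.3399] h 17.54 tilt -0.9999959662803936 F [-0.1793 -0.1725 -0.1555] open 0.06986117861036284 q6 1.3467072985183814
(0.461, 0.089, 0.055, 17.5) -> [ 0.21  0.04 28.49] 0.04
[324.4776 207.2227]
```

View pics/w2.png

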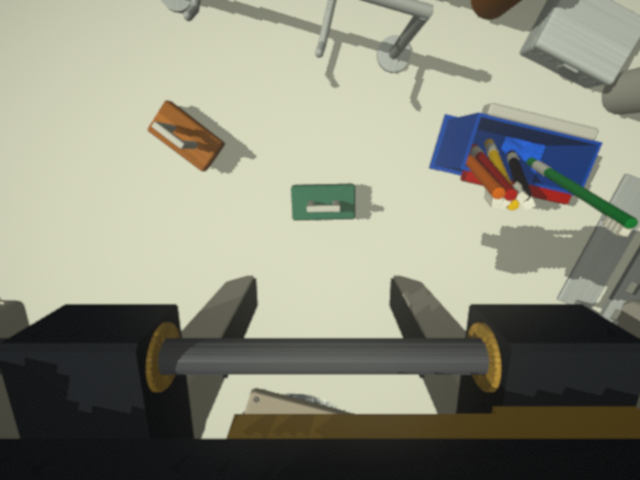

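Emit:
play_rows(targets=[0.2,0,4,0,0.2,0,8,0,0.2,0,12,0,0.2,0,16,0,0.2,0,20,0,0.2,0,24,0,0.2,0,27,0,0.2,0,28.5,0])

```text
t: 33.27
tool_pos: [0.4585, 0.088, 0.0511]
orientation: [-3.105, -0.474, 0.012]
force: [-0.5, -0.1, 0.6]
opening: 0.0701
gripper_force: 0.0
```

Emit:
play_rows(targets=[0,0,0,0,0,0,0,0])

```text
t: 33.43
tool_pos: [0.4611, 0.0887, 0.0556]
orientation: [-3.105, -0.475, 0.005]
force: [0.9, -0.1, 1.2]
opening: 0.0697
gripper_force: 0.0
```

Emit:
play_rows(targets=[0,0,0,0,0,0,0,0,0,0,0,0,0,0,0,0,0,0,0,0,0,0,0,0,0,0,0,0,0,0,0,0], grip=3.6)

```text
t: 34.1
tool_pos: [0.4627, 0.0901, 0.0576]
orientation: [3.105, 0.478, 0.003]
force: [-0.6, 0.5, 6.3]
opening: 0.042
gripper_force: 20.0
```

```bash
python3 - <<'E'
from h import *
from plant import read_state
s=read_state(); print(s['gripper_force'])
a=np.load('w2.npy');p=a[:3];M=a[3:].reshape(3,3)
# green top: wrist px (632,222)&black etc; side7 px
def cupf(P): d=np.array(P[:2])-Cc; return np.array([d@ex,d@ey,P[2]])
si7=lambda x,y: ray('side',220+(x-400)/2,170+y/2)
P,e=tri(wray(632,222,p,M),si7(734,39)); print('green top',P,cupf(P),e)
sc7=lambda x,y: ray('scene',220+x/2.5,150+y/2.5)
for n,a,b in [('green',(50,225),(734,39)),('orange',(149,152),(678,108))]:
    P,e=tri(sc7(*a),si7(*b)); print(n,P,cupf(P),e)
for n,uv in [('green',(50,225)),('black',(103,187)),('yellow',(110,181)),('red',(127,168)),('orange',(149,152))]:
    print(n,cupf(atz(sc7(*uv),.19)))
print('green low pts at rim z.1', cupf(atz(sc7(85,325),.1)),cupf(atz(wray(535,165,p,M),.06)))
print('wood loop', [atz(wray(*q,p,M),.084) for q in [(153,124),(180,146)]])
print('pegRtip',atz(wray(321,50,p,M),.162))
go((.461,.089,.16,17.5))
E
```

```text
19.964985474944115
green top [ 0.552  -0.18    0.1977] [-0.0463 -0.0588  0.1977] 0.0008441235799008304
green [ 0.5538 -0.1815  0.1954] [-0.0447 -0.0605  0.1954] 0.0013282932963981115
orange [ 0.542  -0.06    0.1942] [-0.0449  0.0615  0.1942] 0.00042296555304111656
green [-0.0493 -0.055   0.19  ]
black [-0.0483  0.006   0.19  ]
yellow [-0.049   0.0157  0.19  ]
red [-0.0495  0.0378  0.19  ]
orange [-0.0493  0.0667  0.19  ]
green low pts at rim z.1 [-0.0272 -0.052   0.1   ] [-0.0052 -0.0358  0.06  ]
wood loop [array([0.4942, 0.3113, 0.084 ]), array([0.4792, 0.2761, 0.084 ])]
pegRtip [0.6099 0.1401 0.162 ]
t 34.1 p [0.4627 0.0901 0.0576] h 17.51 tilt -0.9999986031719436 F [-0.6289  0.4727  6.2964] open 0.042000172033868896 q6 1.3487090751819542
(0.461, 0.089, 0.16, 17.5) -> [ -0.18   0.05 -10.24] 0.01
```

Emit:
play_rows(targets=[0,0,-2,0,0,0,-5,0,0,0,-8,0,0,0,-10.5,0,3,-0.3,-10.5,4,6,-0.6,-10.5,8,9,-0.9,-10.5,12,12.1,-1.1,-10.5,14.3])

```text
t: 34.77
tool_pos: [0.5749, 0.1375, 0.1616]
orientation: [-3.14, -0.082, -0.0]
force: [0.3, -0.6, -1.3]
opening: 0.0416
gripper_force: 20.0
```

Emit:
play_rows(targets=[0,0,0,0,0,0,0,0,0,0,0,0,0,0,0,0])

```text
t: 35.1
tool_pos: [0.5732, 0.1365, 0.1617]
orientation: [3.14, 0.088, -0.001]
force: [-0.5, 0.1, -0.4]
opening: 0.0418
gripper_force: 20.0
```

```bash
python3 - <<'E'
from h import *
from plant import eyes
import cv2
go((.575,.1367,.160,3.2),(.642,.1405,.160,3.2),(.642,.1405,.136,3.2))
im=[eyes.read_camera(n)['image'] for n in ('scene','side')]
a=cv2.resize(im[0][120:320,270:470],(400,400),interpolation=2); b=cv2.resize(im[1][220:420,150:350],(400,400),interpolation=2)
cv2.imwrite('pics/c8.png',np.hstack([a,b])[:,:,::-1])
E
```

```text
t 35.1 p [0.5732 0.1365 0.1617] h 3.22 tilt -0.999999878146252 F [-0.5078  0.1284 -0.3696] open 0.04184219265458311 q6 1.6614543362899163
(0.575, 0.1367, 0.16, 3.2) -> [ 0.18 -0.    0.17] 0.02
(0.642, 0.1405, 0.16, 3.2) -> [ 6.89 -0.01  0.16] 0.02
(0.642, 0.1405, 0.136, 3.2) -> [ 6.89 -0.01  2.56] 0.02
```

View pics/c8.png

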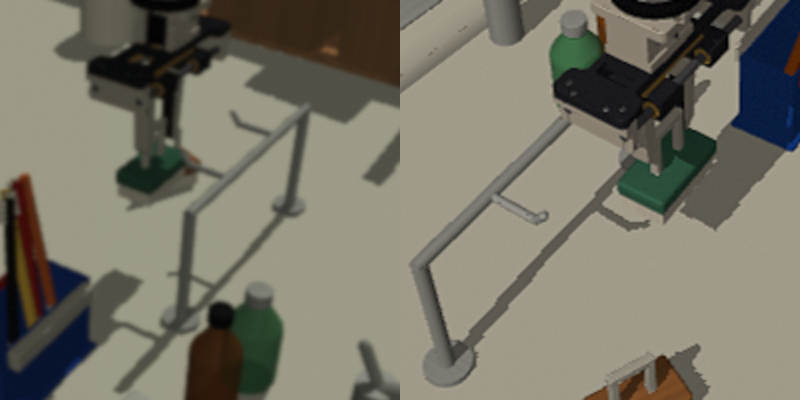

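Emit:
play_rows(targets=[1,0,0.1,0,2,0,0.1,0,3,0,0.1,0,4,0,0.1,0,5,0,0.1,0,6,0,0.1,0,6.9,0,0.1,0,6.9,0,0.1,0])

```text
t: 35.87
tool_pos: [0.6437, 0.1403, 0.1614]
orientation: [-3.14, -0.087, -0.002]
force: [0.6, -0.0, -1.5]
opening: 0.0422
gripper_force: 20.0
```

```bash
python3 - <<'E'
from h import *
go((.642,.1405,.136,3.2))
E
```

```text
t 35.87 p [0.6437 0.1403 0.1614] h 3.17 tilt -0.9999987828128295 F [ 0.5587 -0.0182 -1.5346] open 0.04220922078758073 q6 1.6522239477194738
(0.642, 0.1405, 0.136, 3.2) -> [-0.18 -0.03  2.54] -0.03
```

Emit:
play_rows(targets=[0,0,0.6,0,0,0,1.2,0,0,0,1.8,0,0,0,2.2,0,0,0,2.4,0,0,0,2.4,0,0,0,2.4,0])

```text
t: 36.45
tool_pos: [0.6426, 0.1407, 0.1366]
orientation: [3.14, 0.088, -0.0]
force: [-1.4, -0.1, -0.8]
opening: 0.0418
gripper_force: 20.0
```

Emit:
play_rows(targets=[0,0,0.1,0,0,0,0.2,0,0,0,0.2,0])

```text
t: 36.7
tool_pos: [0.6429, 0.1407, 0.1362]
orientation: [3.14, 0.088, 0.001]
force: [-7.4, -1.2, 9.5]
opening: 0.0422
gripper_force: 20.0
```

Emit:
play_rows(targets=[0,0,-0.2,0,0,0,-0.2,0])

```text
t: 36.87
tool_pos: [0.6432, 0.1407, 0.137]
orientation: [-3.14, -0.088, -0.001]
force: [0.1, 0.5, -0.6]
opening: 0.0415
gripper_force: 20.0
```

Emit:
play_rows(targets=[0,0,0,0,0,0,0,0,0,0,0,0,0,0,0,0], grip=5.8)

```text
t: 37.2
tool_pos: [0.6429, 0.1407, 0.1364]
orientation: [-3.14, -0.088, 0.0]
force: [0.6, 1.0, -0.3]
opening: 0.0574
gripper_force: 0.0
```

Emit:
play_rows(targets=[0,0,-1.5,0,0,0,-4,0,0,0,-7,0,0,0,-10,0,0,0,-14,0,0,0,-18,0,0,0,-20,0,0,0,-20,0])

```text
t: 37.87
tool_pos: [0.645, 0.141, 0.3446]
orientation: [-3.139, -0.088, -0.017]
force: [-0.2, 0.4, 0.0]
opening: 0.0579
gripper_force: 0.0
```

```bash
python3 - <<'E'
from h import *
from plant import eyes
import cv2
go((.487,.293,.34,-21))
im=[eyes.read_camera(n)['image'] for n in ('scene','side')]
for n,I,J in (('scene',im[0],'pics/scene7.png'),('side',im[1],'pics/side7.png')):
    cv2.imwrite(f'pics/{n}9.png',I[:,:,::-1])
    # wood (brown) & green masks centroids vs before
    for lab,img in (('now',I[:,:,::-1]),('before',cv2.imread(J))):
        h=cv2.cvtColor(img,cv2.COLOR_BGR2HSV); 
        reg=(slice(120,330),slice(280,470)) if n=='scene' else (slice(300,470),slice(180,440))
        for c,lo,hi in (('wood',(5,130,60),(18,255,200)),('teal',(70,90,30),(90,255,160))):
            m=cv2.inRange(h,lo,hi)[reg]; k,L,st,ce=cv2.connectedComponentsWithStats(m)
            if k>1:
                i=1+np.argmax(st[1:,4]); print(n,lab,c,st[i,4],ce[i]+[reg[1].start,reg[0].start],st[i,:4])
E
```

```text
t 37.87 p [0.645  0.141  0.3446] h 3.2 tilt -0.9999375547123908 F [-0.2368  0.429   0.0236] open 0.05791727552556863 q6 1.652488535771074
(0.487, 0.293, 0.34, -21) -> [-14.94 -16.06   0.31] 24.2
scene now wood 299 [288.0736 239.6254] [ 0 87 17 65]
scene now teal 149 [377.2416 223.5705] [89 93 19 22]
scene before wood 289 [360.3633 124.4118] [61  0 37 15]
scene before teal 233 [300.3219 232.5193] [ 10 102  21  22]
side now wood 1245 [265.7743 424.8956] [ 58 103  58  45]
side now teal 453 [245.8433 306.6777] [49  0 38 19]
side before wood 1200 [265.7475 425.4233] [ 58 104  58  44]
side before teal 895 [346.9408 352.7497] [149  29  36  45]
```

Emit:
play_rows(targets=[-1.9,-2,0,3,-3.8,-4,0,6,-5.7,-6,0,9,-7.6,-8,0,12,-9.5,-10,0,15,-11.4,-12,0,18,-13.2,-14,0,22,-14.9,-16.1,0.3,22], grip=7.0)

```text
t: 38.63
tool_pos: [0.4835, 0.2935, 0.3316]
orientation: [3.097, -0.52, -0.004]
force: [-0.4, 0.3, 0.7]
opening: 0.0699
gripper_force: 0.0
```

Emit:
play_rows(targets=[0,0,0,0,0,0,0,0,0,0,0,0])

```text
t: 38.88
tool_pos: [0.4849, 0.2926, 0.332]
orientation: [3.098, -0.512, -0.003]
force: [-0.5, -1.1, -0.1]
opening: 0.0698
gripper_force: 0.0
```

```bash
python3 - <<'E'
from h import *
from plant import eyes
import cv2
s,p,M,h=pose(); im=eyes.read_camera('wrist')['image']
np.save('w3.npy',np.r_[p,M.ravel()]); cv2.imwrite('pics/w3.png',im[:,:,::-1])
H=cv2.cvtColor(im,cv2.COLOR_RGB2HSV); m=cv2.inRange(H,(5,110,50),(20,255,230)); m[280:]=0
k,L,st,ce=cv2.connectedComponentsWithStats(m); i=1+np.argmax(st[1:,4]); print(st[i],ce[i])
r=cv2.minAreaRect(cv2.findNonZero((L==i).astype(np.uint8))); b=cv2.boxPoints(r); print(r)
W=np.array([atz(wray(*q,p,M),.033)[:2] for q in b]); print(W,W.mean(0))
e=[W[1]-W[0],W[2]-W[1]]; e=max(e,key=np.linalg.norm); e=e*np.sign(e[1]); print('len',np.linalg.norm(e),'heading',np.degrees(np.arctan2(-e[0],e[1])))
# loop: bright pixels near
x,y,w,hh=st[i,:4]; hull=np.zeros_like(m); cv2.fillConvexPoly(hull,b.astype(int),255)
lo=cv2.bitwise_and(cv2.inRange(H,(0,0,110),(180,90,255)),cv2.erode(hull,np.ones((5,5))))
r2=cv2.minAreaRect(cv2.findNonZero(lo)); b2=cv2.boxPoints(r2); W2=np.array([atz(wray(*q,p,M),.084)[:2] for q in b2]); print(r2,W2,W2.mean(0))
c=W.mean(0); go((*c,.055,h))
E
```

```text
[ 291  183   64   36 1821] [322.3361 199.2707]
((322.41656494140625, 200.3363037109375), (63.316768646240234, 34.62078094482422), 2.0454084873199463)
[[0.4823 0.3426]
 [0.5264 0.3246]
 [0.496  0.2443]
 [0.4509 0.2602]] [0.4889 0.2929]
len 0.08584003251614987 heading -20.767009504587246
((322.5, 205.0), (12.0, 33.0), 90.0) [[0.5043 0.309 ]
 [0.4913 0.2708]
 [0.4772 0.2754]
 [0.4903 0.3139]] [0.4908 0.2923]
t 38.93 p [0.4853 0.2923 0.3323] h -18.82 tilt -0.9999979333673076 F [ 0.2249 -0.4481  0.5108] open 0.07050330758652068 q6 2.3511447598582786
(np.float64(0.48891476623321223), np.float64(0.29293431394085234), 0.055, np.float64(-18.76770486153489)) -> [ 0.35 -0.22 27.73] -0.05
```

Emit:
play_rows(targets=[0.4,-0.2,4,1.2,0.4,-0.2,8,1.2,0.4,-0.2,12,1.2,0.4,-0.2,16,1.2,0.4,-0.2,20,1.2,0.4,-0.2,24,1.2,0.4,-0.2,26.5,1.2,0.4,-0.2,27.7,1.2])

```text
t: 39.6
tool_pos: [0.487, 0.291, 0.051]
orientation: [3.089, -0.547, -0.01]
force: [-0.7, -0.3, -0.1]
opening: 0.0699
gripper_force: 0.0
```

Emit:
play_rows(targets=[0,0,0,0,0,0,0,0])

```text
t: 39.77
tool_pos: [0.4902, 0.2932, 0.057]
orientation: [3.093, -0.547, -0.0]
force: [-0.5, -0.1, 1.0]
opening: 0.0702
gripper_force: 0.0
```

Emit:
play_rows(targets=[0,0,0,0,0,0,0,0,0,0,0,0,0,0,0,0,0,0,0,0,0,0,0,0,0,0,0,0,0,0,0,0], grip=3.6)

```text
t: 40.43
tool_pos: [0.4902, 0.2938, 0.0577]
orientation: [-3.093, 0.545, -0.002]
force: [-1.4, -2.1, 6.9]
opening: 0.0419
gripper_force: 20.0
```

```bash
python3 - <<'E'
from h import *
go((.5685,.2566,.161,3.2))
E
```

```text
t 40.43 p [0.4902 0.2938 0.0577] h -20.0 tilt -0.9999991222110222 F [-1.4431 -2.0932  6.9065] open 0.041901222594542285 q6 2.3704428299945595
(0.5685, 0.2566, 0.161, 3.2) -> [  8.64   0.81 -10.32] -23.2
```

Emit:
play_rows(targets=[0,0,-2.5,0,0,0,-6,-4,0,0,-9,-10,0,0,-10.4,-16,2,0.2,-10.4,-23.2,4.5,0.4,-10.4,-23.2,7,0.6,-10.4,-23.2,8.6,0.8,-10.4,-23.2])

```text
t: 41.1
tool_pos: [0.5692, 0.2559, 0.1606]
orientation: [3.14, 0.087, 0.001]
force: [0.1, -0.3, -0.4]
opening: 0.0418
gripper_force: 20.0
```

Emit:
play_rows(targets=[0,0,0,0,0,0,0,0,0,0,0,0,0,0,0,0])

```text
t: 41.43
tool_pos: [0.5668, 0.2573, 0.1604]
orientation: [-3.14, -0.089, 0.001]
force: [-0.5, 1.1, -1.5]
opening: 0.0422
gripper_force: 20.0
```

```bash
python3 - <<'E'
from h import *
go((.6355,.2604,.161,3.2))
E
```

```text
t 41.43 p [0.5668 0.2573 0.1604] h 3.24 tilt -0.9999996967709605 F [-0.4666  1.076  -1.4729] open 0.04220072999126015 q6 1.8577938978037938
(0.6355, 0.2604, 0.161, 3.2) -> [ 6.88  0.08 -0.07] 0.04
```

Emit:
play_rows(targets=[1,0,-0.1,0,2,0,-0.1,0,3,0.1,-0.1,0,4,0.1,-0.1,0,5,0.1,-0.1,0,6,0.1,-0.1,0,6.9,0.1,-0.1,0,6.9,0.1,-0.1,0])

```text
t: 42.1
tool_pos: [0.637, 0.2602, 0.1616]
orientation: [-3.14, -0.088, -0.001]
force: [-0.1, -0.2, -1.5]
opening: 0.0416
gripper_force: 20.0
```

Emit:
play_rows(targets=[0,0,0.6,0,0,0,1.2,0,0,0,1.8,0,0,0,2.2,0,0,0,2.4,0,0,0,2.4,0,0,0,2.4,0])

```text
t: 42.68
tool_pos: [0.6366, 0.2596, 0.1376]
orientation: [-3.14, -0.088, -0.0]
force: [-0.2, 0.2, -0.7]
opening: 0.0416
gripper_force: 20.0
```

Emit:
play_rows(targets=[0,0,0.1,0,0,0,0.1,0,0,0,0.1,0])

```text
t: 42.93
tool_pos: [0.6368, 0.2596, 0.1368]
orientation: [-3.14, -0.087, -0.001]
force: [0.4, 0.2, -1.9]
opening: 0.0415
gripper_force: 20.0
```

Emit:
play_rows(targets=[0,0,0,0,0,0,0,0,0,0,0,0,0,0,0,0], grip=5.8)

```text
t: 43.27
tool_pos: [0.6368, 0.2597, 0.1369]
orientation: [-3.14, -0.088, -0.001]
force: [0.0, 0.7, -0.1]
opening: 0.0575
gripper_force: 0.0
```

Emit:
play_rows(targets=[0,0,-1.5,0,0,0,-4,0,0,0,-7,0,0,0,-10,0,0,0,-14,0,0,0,-18,0,0,0,-20,0,0,0,-20,0])

```text
t: 43.93
tool_pos: [0.6386, 0.2603, 0.3452]
orientation: [-3.137, -0.088, -0.018]
force: [0.3, 0.4, 0.7]
opening: 0.0579
gripper_force: 0.0
```

Emit:
play_rows(targets=[-4,0,0,0,-8,0,0,0,-12,0,0,0,-16,0,0,0,-20,0,0,0,-20,0,0,0,-20,0,0,0,-20,0,0,0])

```text
t: 44.6
tool_pos: [0.4372, 0.2485, 0.3367]
orientation: [-3.14, -0.088, -0.002]
force: [0.8, 0.5, 0.1]
opening: 0.058
gripper_force: 0.0
```

```bash
python3 - <<'E'
from h import *
from plant import eyes
import cv2
im=[eyes.read_camera(n)['image'] for n in ('scene','side')]
a=cv2.resize(im[0][120:360,200:440],(400,400),interpolation=2); b=cv2.resize(im[1][160:400,150:390],(400,400),interpolation=2)
cv2.imwrite('pics/c10.png',np.hstack([a,b])[:,:,::-1])
E
```

```text
(no output)
```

View pics/c10.png

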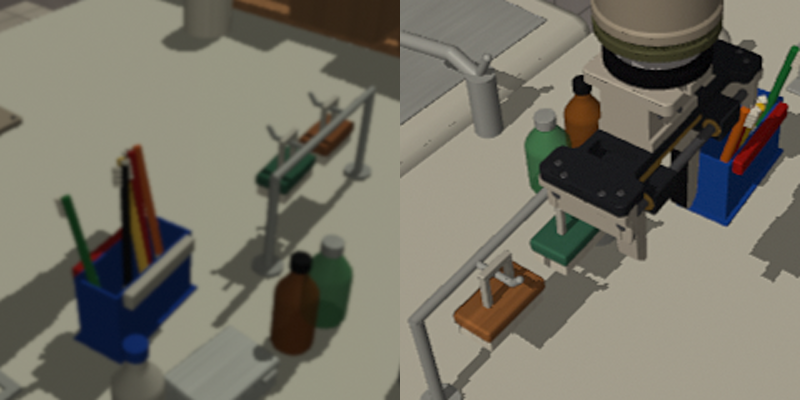

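Emit:
play_rows(targets=[0,4,-1,0,0,8,-2,0,0,12,-3,0,0,16,-4,0,0,20,-4,0,0,24,-4,0,0,28,-4,0,0,32,-4,0])

```text
t: 45.37
tool_pos: [0.4555, -0.0738, 0.3766]
orientation: [-3.14, -0.086, 0.0]
force: [0.4, 0.4, 0.1]
opening: 0.058
gripper_force: 0.0
```

Emit:
play_rows(targets=[0,4,0,0,0,8,0,0,0,12,0,0,0,16,0,0,0,20,0,0,0,24,0,0,0,24,0,0,0,24,0,0])

```text
t: 46.03
tool_pos: [0.468, -0.3137, 0.3745]
orientation: [-3.138, -0.081, 0.004]
force: [-0.2, -0.1, 0.6]
opening: 0.0581
gripper_force: 0.0
```

```bash
python3 - <<'E'
from h import *
from plant import eyes
import cv2
def cupf(P): d=np.array(P[:2])-Cc; return np.array([d@ex,d@ey,P[2]])
R={'green':((50,110,30),(80,255,160)),'orange':((5,150,110),(12,255,255)),'red':((0,170,60),(4,255,255)),'yellow':((18,150,90),(30,255,255)),'black':((0,0,0),(180,255,22))}
reg={'scene':(slice(180,330),slice(215,330)),'side':(slice(165,260),slice(320,440))}
for n in ('scene','side'):
    I=eyes.read_camera(n)['image'][:,:,::-1]; cv2.imwrite(f'pics/{n}11.png',I); H=cv2.cvtColor(I,cv2.COLOR_BGR2HSV)
    for c,(lo,hi) in R.items():
        m=cv2.inRange(H,lo,hi)[reg[n]]; k,L,st,ce=cv2.connectedComponentsWithStats(m)
        for i in 1+np.argsort(-st[1:,4])[:2]:
            ys,xs=np.nonzero(L==i); y0=ys.min();y1=ys.max()
            print(n,c,st[i,4],'top',(xs[ys<=y0+1].mean()+reg[n][1].start).round(1),y0+reg[n][0].start,'bot',(xs[ys>=y1-1].mean()+reg[n][1].start).round(1),y1+reg[n][0].start)
E
```

```text
scene green 199 top 239.5 238 bot 256.8 290
scene red 132 top 278.7 211 bot 286.0 260
scene red 15 top 258.4 270 bot 255.3 275
scene yellow 112 top 280.0 245 bot 285.8 280
scene black 264 top 274.5 220 bot 275.0 290
side green 182 top 386.5 188 bot 364.3 234
side orange 9 top 347.3 244 bot 348.3 248
side orange 8 top 351.0 234 bot 351.0 240
side red 252 top 379.2 222 bot 352.8 259
side red 15 top 359.6 220 bot 360.0 224
side yellow 16 top 365.8 222 bot 367.0 226
```

```bash
python3 - <<'E'
from h import *
import cv2
def cupf(P): d=np.array(P[:2])-Cc; return np.array([d@ex,d@ey,P[2]])
for n,t,b in [('black',(274.5,219.5),(275,290)),('yellow~',(272,215.5),(285.8,280)),('red',(278,211),(286,260)),('green',(239.5,238),(257,290)),('orange',(281,210),(294,260))]:
    print(n,*[cupf(atz(ray('scene',*t),z)) for z in (.18,.19,.2)],'| bot',*[cupf(atz(ray('scene',*b),z))for z in(.03,.06,.09)])
a=cv2.imread('pics/scene11.png'); 
for y in range(206,296,8):
    print(y,[ '%d,%d,%d'%tuple(a[y,x]) for x in range(264,298,4)])
E
```

```text
black [-0.0479  0.0471  0.18  ] [-0.0382  0.0353  0.19  ] [-0.0286  0.0236  0.2   ] | bot [-0.0246  0.0065  0.03  ] [-0.0035 -0.0186  0.06  ] [ 0.0176 -0.0437  0.09  ]
yellow~ [-0.0612  0.056   0.18  ] [-0.0513  0.0441  0.19  ] [-0.0414  0.0322  0.2   ] | bot [-0.0245  0.0453  0.03  ] [-0.0034  0.0184  0.06  ] [ 0.0177 -0.0085  0.09  ]
red [-0.0614  0.0767  0.18  ] [-0.0515  0.0643  0.19  ] [-0.0416  0.052   0.2   ] | bot [-0.0658  0.1023  0.03  ] [-0.0428  0.0727  0.06  ] [-0.0198  0.0431  0.09  ]
green [-0.0642 -0.0408  0.18  ] [-0.0542 -0.0507  0.19  ] [-0.0443 -0.0607  0.2   ] | bot [-0.0566 -0.0148  0.03  ] [-0.034  -0.0389  0.06  ] [-0.0114 -0.063   0.09  ]
orange [-0.0586  0.0833  0.18  ] [-0.0487  0.0708  0.19  ] [-0.0389  0.0583  0.2   ] | bot [-0.0503  0.1126  0.03  ] [-0.028   0.0825  0.06  ] [-0.0057  0.0525  0.09  ]
206 ['128,146,148', '129,147,149', '128,146,148', '129,147,149', '113,133,143', '107,129,143', '129,147,148', '129,147,149', '128,146,148']
214 ['129,147,148', '126,145,147', '83,121,133', '43,54,74', '8,11,62', '24,44,85', '126,145,147', '128,146,148', '128,
[... 478 characters left out ...]
74,103', '128,147,148']
254 ['128,146,148', '128,146,148', '96,111,112', '7,10,11', '24,74,93', '12,32,70', '20,19,47', '14,35,80', '48,21,14']
262 ['101,116,123', '13,14,54', '11,7,37', '8,8,8', '22,63,79', '21,66,92', '17,11,51', '15,34,75', '32,26,44']
270 ['35,16,29', '43,18,6', '35,16,6', '8,8,7', '32,36,39', '24,76,97', '11,18,63', '30,25,46', '19,34,71']
278 ['42,17,4', '43,17,6', '37,15,5', '6,7,6', '38,18,10', '22,71,89', '31,58,83', '92,84,81', '115,132,134']
286 ['43,18,6', '43,18,7', '40,17,6', '7,7,6', '45,19,8', '100,94,90', '115,132,134', '83,95,96', '54,62,64']
294 ['59,25,10', '44,18,7', '60,27,13', '104,111,111', '115,132,134', '76,87,89', '53,61,62', '46,31,25', '42,18,6']
```

```bash
python3 - <<'E'
from h import *
go(cup(.022,.036,.30))
E
```

```text
t 46.13 p [ 0.4685 -0.311   0.376 ] h 3.15 tilt -0.9999991196127386 F [-0.0363  0.0145  0.1847] open 0.05789594290059961 q6 0.8384294587110521
(np.float64(0.6109859415697714), np.float64(-0.07907547015085092), 0.3, np.float64(5.443099053742821)) -> [ 15.5  -22.37   7.62] -2.29
```

Emit:
play_rows(targets=[2.2,-3.2,0,-2.3,4.4,-6.4,0,-2.3,6.6,-9.6,0,-2.3,8.8,-12.8,0,-2.3,11,-16,0,-2.3,13.2,-19.2,0,-2.3,15.6,-22.4,0,-2.3,15.6,-22.4,2,-2.3], grip=0)

```text
t: 46.8
tool_pos: [0.6152, -0.0705, 0.3608]
orientation: [-3.136, -0.163, -0.013]
force: [1.2, 0.0, 0.3]
opening: 0.0094
gripper_force: 0.0
```

Emit:
play_rows(targets=[0,0,0,0,0,0,0,0,0,0,0,0])

```text
t: 47.05
tool_pos: [0.611, -0.0784, 0.3576]
orientation: [3.138, 0.151, 0.001]
force: [0.4, -0.8, 0.7]
opening: 0.0007
gripper_force: 0.0
```

```bash
python3 - <<'E'
from h import *
go(cup(.022,.036,.165),cup(-.033,.036,.165))
E
```

```text
t 47.05 p [ 0.611  -0.0784  0.3576] h 5.5 tilt -0.99999987643663 F [ 0.4393 -0.789   0.6763] open 0.0007316402692504628 q6 1.2640704420530662
(np.float64(0.6109859415697714), np.float64(-0.07907547015085092), 0.165, np.float64(5.443099053742821)) -> [-0.02  0.06 19.26] 0.06
(np.float64(0.5562339424682329), np.float64(-0.08429261442575157), 0.165, np.float64(5.443099053742821)) -> [-5.52  0.06 19.25] 0.06
```

Emit:
play_rows(targets=[0,0,4,0,0,0,8,0,0,0,12,0,0,0,15.5,0,0,0,18,0,0,0,19.2,0,0,0,19.2,0,0,0,19.2,0])

```text
t: 47.72
tool_pos: [0.6119, -0.0792, 0.1663]
orientation: [3.138, 0.149, 0.002]
force: [1.4, -0.6, -0.2]
opening: 0.0004
gripper_force: 0.0
```

Emit:
play_rows(targets=[-1,0,0,0,-2,0,0,0,-3,0,0,0,-3.6,0,0,0,-4.2,0,0,0,-4.7,0,0,0,-5.1,0,0,0,-5.5,0,0,0])

```text
t: 48.38
tool_pos: [0.5568, -0.0837, 0.1653]
orientation: [3.138, 0.151, 0.002]
force: [-0.2, -0.1, -0.4]
opening: 0.0005
gripper_force: 0.1
```

Emit:
play_rows(targets=[0,0,0,0,0,0,0,0,0,0,0,0,0.5,0,0,0,2,0,0,0,4,0,0,0,4,0,-4,0,4,0,-8,0])

```text
t: 49.05
tool_pos: [0.5951, -0.0789, 0.2404]
orientation: [-3.135, -0.151, 0.015]
force: [0.3, -0.1, 0.4]
opening: 0.0005
gripper_force: 0.0
```

Emit:
play_rows(targets=[0,0,-4,0,0,0,-8,0,0,0,-12,0,0,0,-12,0,0,0,-12,0,0,0,-12,0])

```text
t: 49.55
tool_pos: [0.5969, -0.0797, 0.364]
orientation: [-3.138, -0.151, 0.0]
force: [-0.6, 0.3, 0.0]
opening: 0.0005
gripper_force: 0.0
```

```bash
cat > m.py <<'E'
from h import *
from plant import eyes
import cv2
def cupf(P): d=np.array(P[:2])-Cc; return np.array([d@ex,d@ey,P[2]])
I=eyes.read_camera('scene')['image'][:,:,::-1]; cv2.imwrite('pics/scene12.png',I); H=cv2.cvtColor(I,cv2.COLOR_BGR2HSV)
R={'green':((50,110,30),(80,255,160)),'red':((0,170,50),(4,255,255)),'orange':((4,150,60),(13,255,255)),'yellow':((18,150,60),(30,255,255)),'black':((0,0,0),(180,255,24))}
for c,(lo,hi) in R.items():
    m=cv2.inRange(H,lo,hi)[185:330,215:330]; k,L,st,ce=cv2.connectedComponentsWithStats(m)
    for i in 1+np.argsort(-st[1:,4])[:2]:
        ys,xs=np.nonzero(L==i); y0,y1=ys.min(),ys.max(); t=(xs[ys<=y0+1].mean()+215,y0+185.5)
        print(c,st[i,4],t,(xs[ys>=y1-1].mean()+215,y1+185),*[cupf(atz(ray('scene',*t),z)) for z in (.18,.19,.2)])
E
python3 m.py
```

```text
green 198 (np.float64(239.2), np.float64(238.5)) (np.float64(256.8333333333333), np.int64(290)) [-0.0636 -0.0423  0.18  ] [-0.0536 -0.0523  0.19  ] [-0.0437 -0.0622  0.2   ]
red 187 (np.float64(277.6), np.float64(211.5)) (np.float64(290.0), np.int64(276)) [-0.0609  0.0746  0.18  ] [-0.051   0.0623  0.19  ] [-0.0411  0.05    0.2   ]
red 45 (np.float64(270.2), np.float64(260.5)) (np.float64(255.33333333333334), np.int64(275)) [ 0.0267 -0.0624  0.18  ] [ 0.0348 -0.0719  0.19  ] [ 0.043  -0.0815  0.2   ]
orange 331 (np.float64(282.0), np.float64(208.5)) (np.float64(294.2857142857143), np.int64(271)) [-0.0604  0.0892  0.18  ] [-0.0505  0.0766  0.19  ] [-0.0406  0.064   0.2   ]
orange 56 (np.float64(279.0), np.float64(232.5)) (np.float64(289.6666666666667), np.int64(276)) [-0.0126  0.0156  0.18  ] [-0.0037  0.0045  0.19  ] [ 0.0052 -0.0066  0.2   ]
yellow 262 (np.float64(275.5), np.float64(229.5)) (np.float64(285.8), np.int64(280)) [-0.0245  0.0199  0.18  ] [-0.0154  0.0087  0.19  ] [-0.0062 -0.0025  0.2   ]
black 258 (np.float64(270.3333333333333), np.float64(221.5)) (np.float64(278.1666666666667), np.int64(287)) [-0.0504  0.0366  0.18  ] [-0.0407  0.0251  0.19  ] [-0.031   0.0135  0.2   ]
```

```bash
python3 - <<'E'
from h import *
go(cup(.02,.02,.165),cup(-.045,.02,.165))
E
```

```text
t 49.6 p [ 0.5963 -0.0796  0.3627] h 5.5 tilt -0.9999965423707154 F [-0.2171 -0.0404 -0.5385] open 0.0007843447660674708 q6 1.256875466220901
(np.float64(0.6105126744824138), np.float64(-0.09519303877220395), 0.165, np.float64(5.443099053742821)) -> [ 1.31  1.7  19.77] 0.06
(np.float64(0.5458057664533228), np.float64(-0.10135875473345018), 0.165, np.float64(5.443099053742821)) -> [-5.19  1.7  19.78] 0.06
```

Emit:
play_rows(targets=[1.3,1.7,2,0,1.3,1.7,6,0,1.3,1.7,10,0,1.3,1.7,14,0,1.3,1.7,17.5,0,1.3,1.7,19.8,0,1.3,1.7,19.8,0,1.3,1.7,19.8,0])

```text
t: 50.27
tool_pos: [0.6088, -0.0949, 0.1634]
orientation: [-3.136, -0.151, 0.01]
force: [0.3, 0.9, 0.2]
opening: 0.0007
gripper_force: 0.0
```

Emit:
play_rows(targets=[-1.5,0,0,0,-3,0,0,0,-4.2,0,0,0,-4.8,0,0,0,-5.4,0,0,0,-5.9,0,0,0,-6.3,0,0,0,-6.6,0,0,0])

```text
t: 50.93
tool_pos: [0.546, -0.102, 0.1673]
orientation: [3.137, 0.151, 0.003]
force: [5.4, -1.5, -0.1]
opening: 0.0007
gripper_force: 2.2
```

Emit:
play_rows(targets=[0,0,0,0,0,0,0,0,0,0,0,0,0.5,0,0,0,2,0,0,0,4,0,0,0,4,0,-4,0,4,0,-8,0])

```text
t: 51.6
tool_pos: [0.5837, -0.097, 0.2425]
orientation: [-3.135, -0.151, 0.015]
force: [1.1, 0.2, 1.4]
opening: 0.0005
gripper_force: 0.0
```

Emit:
play_rows(targets=[0,0,-4,0,0,0,-8,0,0,0,-12,0,0,0,-12,0,0,0,-12,0,0,0,-12,0])

```text
t: 52.1
tool_pos: [0.5855, -0.0978, 0.3659]
orientation: [-3.138, -0.151, 0.001]
force: [-0.2, 0.9, -0.6]
opening: 0.0002
gripper_force: 0.0
```

```bash
python3 m.py
```

```text
green 199 (np.float64(239.5), np.float64(238.5)) (np.float64(256.8333333333333), np.int64(290)) [-0.0631 -0.042   0.18  ] [-0.0532 -0.052   0.19  ] [-0.0432 -0.0619  0.2   ]
red 177 (np.float64(278.7142857142857), np.float64(211.5)) (np.float64(291.3333333333333), np.int64(274)) [-0.059   0.0759  0.18  ] [-0.0491  0.0636  0.19  ] [-0.0393  0.0513  0.2   ]
red 47 (np.float64(271.0), np.float64(259.5)) (np.float64(255.33333333333334), np.int64(275)) [ 0.0261 -0.0594  0.18  ] [ 0.0343 -0.069   0.19  ] [ 0.0424 -0.0785  0.2   ]
orange 323 (np.float64(283.5), np.float64(207.5)) (np.float64(292.75), np.int64(273)) [-0.0601  0.0941  0.18  ] [-0.0502  0.0814  0.19  ] [-0.0403  0.0687  0.2   ]
orange 59 (np.float64(280.0), np.float64(231.5)) (np.float64(290.0), np.int64(276)) [-0.0131  0.0194  0.18  ] [-0.0041  0.0082  0.19  ] [ 0.0048 -0.003   0.2   ]
yellow 269 (np.float64(275.6666666666667), np.float64(228.5)) (np.float64(285.8), np.int64(280)) [-0.0264  0.0229  0.18  ] [-0.0171  0.0116  0.19  ] [-0.0079  0.0003  0.2   ]
black 251 (np.float64(271.0), np.float64(222.5)) (np.float64(279.2857142857143), np.int64(286)) [-0.047   0.0345  0.18  ] [-0.0374  0.023   0.19  ] [-0.0278  0.0115  0.2   ]
```

Emit:
play_rows(targets=[-4,0,-1,0,-8,0,-2,0,-12,0,-2,0,-14,0,-2,0,-14,0,-2,0,-14,0,-2,0,-14,0,-2,0])

```text
t: 52.73
tool_pos: [0.4459, -0.1112, 0.3851]
orientation: [-3.137, -0.15, 0.003]
force: [-0.5, 0.2, -0.4]
opening: 0.0004
gripper_force: 0.0
```

```bash
cat > m2.py <<'E'
from h import *
from plant import eyes
import cv2
def cupf(P): d=np.array(P[:2])-Cc; return np.array([d@ex,d@ey,P[2]])
s,p,M,h=pose(); I=eyes.read_camera('wrist')['image'][:,:,::-1]; S=eyes.read_camera('scene')['image'][:,:,::-1]
cv2.imwrite('pics/w12.png',I)
W=lambda *c: wproj((cup(*c)[0],cup(*c)[1],c[2]),p,M)
x0,y0=W(-.08,.10,.19).astype(int); x1,y1=W(.03,-.09,.1).astype(int); print('roi',x0,y0,x1,y1)
sl=(slice(max(0,min(y0,y1)),min(480,max(y0,y1))),slice(max(0,min(x0,x1)),max(x0,x1)))
H=cv2.cvtColor(I,cv2.COLOR_BGR2HSV)[sl]
R={'green':((50,110,30),(85,255,200)),'red':((0,170,50),(4,255,255)),'orange':((5,150,60),(14,255,255)),'yellow':((18,150,60),(32,255,255)),'black':((0,0,0),(180,255,30)),'white':((10,0,190),(40,60,255))}
for c,(lo,hi) in R.items():
    m=cv2.inRange(H,lo,hi); k,L,st,ce=cv2.connectedComponentsWithStats(m)
    for i in 1+np.argsort(-st[1:,4])[:3]:
        if st[i,4]<15: continue
        ys,xs=np.nonzero(L==i); r=cv2.minAreaRect(cv2.findNonZero((L==i).astype(np.uint8)))
        print(c,st[i,4],st[i,:4]+[sl[1].start,sl[0].start,0,0],np.round(cv2.boxPoints(r)+[sl[1].start,sl[0].start]).astype(int).tolist())
for z in (.17,.18,.19,.2):
    P=atz(ray('scene',271,222.5),z); print(z,cupf(P),wproj(P,p,M))
E
python3 m2.py
```

```text
roi 246 155 415 60
green 320 [380  98  29  29] [[378, 101], [384, 95], [410, 121], [404, 128]]
red 362 [345 116  47   9] [[345, 116], [391, 116], [391, 124], [345, 124]]
red 63 [277 121   8  10] [[277, 121], [284, 121], [284, 130], [277, 130]]
orange 371 [264  97  38  29] [[262, 119], [297, 95], [303, 104], [268, 128]]
orange 17 [305  96  10  11] [[305, 106], [313, 95], [314, 96], [305, 106]]
yellow 329 [302  88  27  36] [[297, 118], [322, 84], [330, 90], [305, 124]]
yellow 54 [288 131   9   8] [[288, 138], [288, 131], [296, 131], [296, 138]]
white 5585 [246  60 169  95] [[246, 60], [414, 60], [414, 154], [246, 154]]
white 110 [398 127  17  10] [[398, 128], [414, 126], [415, 135], [399, 137]]
white 53 [406  60   9   7] [[406, 60], [414, 60], [414, 66], [406, 66]]
0.17 [-0.0567  0.046   0.17  ] [300.0646 132.803 ]
0.18 [-0.047   0.0345  0.18  ] [310.3846 122.6117]
0.19 [-0.0374  0.023   0.19  ] [321.4458 111.6885]
0.2 [-0.0278  0.0115  0.2   ] [333.3309  99.9516]
```

```bash
python3 - <<'E'
import cv2,numpy as np
I=cv2.imread('pics/w12.png'); V=I.max(2); S=I.astype(int).max(2)-I.astype(int).min(2)
m=((V<75)&(S<40)).astype(np.uint8); m[:80]=0;m[145:]=0;m[:,:250]=0;m[:,420:]=0
k,L,st,ce=cv2.connectedComponentsWithStats(m)
for i in range(1,k):
    if st[i,4]>8: print(st[i],ce[i],np.round(cv2.boxPoints(cv2.minAreaRect(cv2.findNonZero((L==i).astype(np.uint8))))).tolist())
for y in range(94,142,4): print(y,['%d,%d,%d'%tuple(I[y,x]) for x in range(284,340,4)])
E
```

```text
[287  80   3  17  32] [288.      86.9375] [[287.0, 80.0], [289.0, 80.0], [289.0, 96.0], [287.0, 96.0]]
[352  80   5   5  15] [354.33333333  81.6       ] [[352.0, 80.0], [355.0, 79.0], [357.0, 83.0], [354.0, 84.0]]
[299  88  49  49 528] [323.96212121 110.6155303 ] [[298.0, 130.0], [343.0, 85.0], [350.0, 92.0], [305.0, 138.0]]
[387  98  12  11  20] [392.7 102.8] [[387.0, 98.0], [387.0, 98.0], [399.0, 107.0], [398.0, 108.0]]
94 ['151,83,50', '74,53,45', '101,63,47', '104,84,81', '98,110,111', '81,97,109', '61,54,97', '41,47,98', '82,113,124', '38,134,161', '37,108,128', '63,92,103', '111,67,48', '51,47,45']
98 ['151,83,50', '73,56,53', '54,67,106', '36,68,115', '52,76,111', '56,64,116', '40,46,103', '37,64,106', '37,137,165', '36,111,132', '45,95,111', '109,67,49', '51,48,46', '43,44,46']
102 ['132,89,95', '38,71,122', '38,68,113', '38,65,107', '38,48,115', '41,46,102', '38,52,97', '38,135,164', '38,116,138', '41,101,119', '103,70,58', '51,48,47', '42,44,44', '41,43,43']
106 ['39,70,118', '40,67,111', '40,63,107', '41,48,117', '42,48,101', '40,47,92', '36,133,163', '37,120,142', '38,104
[... 947 characters left out ...]
4', '133,153,157', '133,153,164', '149,169,179', '148,168,178', '149,169,179']
130 ['83,96,151', '68,125,143', '93,154,172', '108,136,143', '49,61,65', '54,59,60', '84,94,95', '140,161,162', '147,168,169', '137,157,159', '191,217,216', '199,224,223', '201,225,224', '199,224,223']
134 ['173,199,201', '44,127,150', '40,191,226', '61,115,131', '66,77,77', '53,59,59', '128,148,149', '201,227,228', '144,165,166', '124,142,142', '201,225,224', '201,225,224', '200,224,223', '201,224,224']
138 ['158,181,183', '105,149,161', '63,177,209', '186,216,216', '194,221,220', '139,159,158', '199,225,227', '207,230,232', '154,178,179', '199,225,224', '201,225,224', '201,225,224', '200,224,223', '201,225,224']
```

```bash
python3 - <<'E'
from h import *
def cupf(P): d=np.array(P[:2])-Cc; return np.array([d@ex,d@ey,P[2]])
s,p,M,h=pose()
for n,w,sc_ in [('green',(405,124),(239.5,238.5)),('black',(302,134),(271,222.5)),('yellow',(292,135),(272,215)),('red',(281,125.5),(278,211)),('orange',(266,122),(283.5,207.5))]:
    P,e=tri(wray(*w,p,M),ray('scene',*sc_)); print(n,cupf(P),round(e,4),[cupf(atz(wray(*w,p,M),z))[:2] for z in (.18,.195)])
E
```

```text
green [-0.048  -0.0588  0.1962] 0.0025 [array([-0.0478, -0.0633]), array([-0.0489, -0.0599])]
black [-0.0568  0.0447  0.1705] 0.0019 [array([-0.0579,  0.0435]), array([-0.0585,  0.0426])]
yellow [-0.0591  0.0536  0.1833] 0.0001 [array([-0.059,  0.054]), array([-0.0595,  0.0526])]
red [-0.0505  0.0636  0.1908] 0.0007 [array([-0.0496,  0.0652]), array([-0.0505,  0.0634])]
orange [-0.0474  0.0783  0.1927] 0.0007 [array([-0.0462,  0.0806]), array([-0.0472,  0.0782])]
```

```bash
python3 - <<'E'
from h import *
def cupf(P): d=np.array(P[:2])-Cc; return np.array([d@ex,d@ey,P[2]])
s,p,M,h=pose()
T={'orange':((-.0474,.0783,.1927),(299,100)),'red':((-.0505,.0636,.1908),(312,95)),'black':((-.0568,.0447,.1705),(345,89)),'yellow':((-.0591,.0536,.1833),(324,88)),'green':((-.048,-.0588,.1962),(382,99))}
for n,(t,b) in T.items():
    t=np.array(t)
    # far point on lower ray: choose point whose line to top, extended 0.2 m, has foot z ~ .006
    for z in (.03,.05,.07):
        q=cupf(atz(wray(*b,p,M),z)); d=(q-t)/np.linalg.norm(q-t); f=t+.2*d; print(n,z,'foot',f,'centre',t+.1*d)
E
```

```text
orange 0.03 foot [0.002  0.0521 0.0007] centre [-0.0227  0.0652  0.0967]
orange 0.05 foot [0.005  0.0469 0.0023] centre [-0.0212  0.0626  0.0975]
orange 0.07 foot [0.0088 0.0402 0.0046] centre [-0.0193  0.0592  0.0986]
red 0.03 foot [0.0099 0.033  0.0026] centre [-0.0203  0.0483  0.0967]
red 0.05 foot [0.0139 0.0283 0.0048] centre [-0.0183  0.0459  0.0978]
red 0.07 foot [0.0191 0.0222 0.0079] centre [-0.0157  0.0429  0.0994]
black 0.03 foot [ 0.0234 -0.0211 -0.0005] centre [-0.0167  0.0118  0.085 ]
black 0.05 foot [ 0.0293 -0.0278  0.0052] centre [-0.0138  0.0084  0.0878]
black 0.07 foot [ 0.0365 -0.0362  0.0132] centre [-0.0101  0.0042  0.0919]
yellow 0.03 foot [0.0219 0.0149 0.0046] centre [-0.0186  0.0343  0.0939]
yellow 0.05 foot [0.0278 0.0101 0.0085] centre [-0.0156  0.0319  0.0959]
yellow 0.07 foot [0.0352 0.0041 0.014 ] centre [-0.012   0.0289  0.0986]
green 0.03 foot [ 0.0032 -0.063   0.0029] centre [-0.0224 -0.0609  0.0996]
green 0.05 foot [ 0.0065 -0.0594  0.0038] centre [-0.0208 -0.0591  0.1   ]
green 0.07 foot [ 0.0107 -0.0546  0.005 ] centre [-0.0187 -0.0567  0.1006]
```

```bash
python3 -c "
from plant import workorder
print(workorder.close_job())"
```

```text
the job is handed in; nothing more can be done
None
```

I handed the job in. Both nail brushes hang on the pegs (teal right, wood left), and all five toothbrushes lean bristles-up over the red rim; their measured positions are within the limits, though the judge's verdict was not returned.

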